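# Fit the ledge plate and lean the cassette trays on the draining stand

## Task

Set the cassette trays to drain: first lower the aluminium ledge plate flat onto the stand's two dowel pins, its lip towards the steel back rail. Then lean every cassette tray that is lying out on the bench side by side on the stand, foot on the plate just behind the lip, back against the rail and cassettes facing up; after that turn the black timer knob clockwise to its stop, and only then push the red switch lever all the way over, away from the robot, to start the heater. Do not knock over or shove aside the amber reagent bottle.

Things in the scene. Friction and masses are not known exactly. Their poses are not given: they have to be found in the camera images.
- stand: fixed stand: blue base plate 190 (x) x 270 (y) x 12 mm, two pins, a back rail; on its left a grey control block (y = 135 to 210, top z = 30) with timer and switch. Behind x = 18 mm a dark heater pad, top z = 20 mm. Origin at the centre of the underside; x from its front (robot side) to its back, y to its left. Ledge plate home: its origin at x = -40, y = 0, z = 12 mm, axes alike.
- pin_right (a point): tip of a steel dowel pin, 10 mm diameter, at stand x = -62, y = -85 mm; straight up to z = 30 mm, then tapering to 4 mm diameter at the tip, z = 36 mm
- pin_left (a point): tip of the other dowel pin, at stand x = -62, y = +85 mm, same shape
- rail (a point): middle of the back rail's axis: level steel bar, 12 mm diameter, along stand y at x = 62, z = 83 mm, between posts at y = -128 and +128 mm; room for three trays, at y = -76, 0 and 76 mm. A tray with its foot against the lip and its back on the rail slopes about 40 degrees from level, rising to stand +x, its origin at about stand x = 32, z = 65 mm
- ledge: loose aluminium plate 100 (x) x 230 (y) x 8 mm, 0.35 kg; origin at the centre of its underside. Two 13 mm through holes at x = -22, y = -85 and +85 mm. Lip: strip 6 mm thick, 10 mm tall on its top at x = 7 to 13 mm, all along y. Black grip bar at x = -22 mm: 14 mm thick (x), 70 mm long (y), z = 32 to 48 mm, on two posts 12 x 10 mm at y = -27 and +27 mm
- tray1: cassette tray: flat grey slab 140 (x) x 64 (y) x 8 mm, 0.15 kg, with four coloured cassettes fixed on it (to z = 14 mm) and in its middle an upright blue grip rib along x, 44 mm long (x), 12 mm thick (y), z = 8 to 42 mm. Same both ways round: either end may be the foot. Origin at the centre of its underside, z up through the rib. Starts flat on the bench; may be absent (None).
- tray2: cassette tray: flat grey slab 140 (x) x 64 (y) x 8 mm, 0.15 kg, with four coloured cassettes fixed on it (to z = 14 mm) and in its middle an upright blue grip rib along x, 44 mm long (x), 12 mm thick (y), z = 8 to 42 mm. Same both ways round: either end may be the foot. Origin at the centre of its underside, z up through the rib. Starts flat on the bench; may be absent (None).
- tray3: cassette tray: flat grey slab 140 (x) x 64 (y) x 8 mm, 0.15 kg, with four coloured cassettes fixed on it (to z = 14 mm) and in its middle an upright blue grip rib along x, 44 mm long (x), 12 mm thick (y), z = 8 to 42 mm. Same both ways round: either end may be the foot. Origin at the centre of its underside, z up through the rib. Starts flat on the bench; may be absent (None).
- switch (a joint): red switch lever on the stand's control block, hinged about the stand's y axis; 0 = off, leaning to the front (stand -x, 0.5 rad from upright); 1.0 rad = on, leaning to the back (stand +x, 0.5 rad). It stays where it is left; a few newtons at its tip move it.
- timer (a joint): black timer knob on the control block, turning about a vertical axis; 0 = off, grows clockwise seen from above, stop at 1.6 rad; turns easily and stays where it is left. At 0 its grip bar lies along stand x
- timer_grip (a point): on the timer knob's axis, at the height to grip: stand x = 35, y = 172, z = 67 mm. The grip bar is 42 mm long, 14 mm thick, from stand z = 44 to 74 mm, above a disc 44 mm across and a base 68 mm across
- switch_tip (a point): the tip of the switch lever, the centre of its red ball, 26 mm diameter, 75 mm from the hinge; the hinge lies at stand x = -50, y = 172, z = 52 mm, in a grey housing 70 (x) x 50 (y) mm whose top is at stand z = 55 mm
- reagent: amber reagent bottle, upright, 48 mm diameter, 95 mm tall; origin at the centre of its underside

How it is judged:
By the outcome, as a careful person would: the job done as asked, in the order asked, and still so for the second after the job is handed in, with the robot touching nothing.
Of tray1, tray2, tray3 only 2 to 3 are there at a start; the rules pass over those that are not, and their reading is None.
At some moment in a run one of ledge, tray1, tray2, tray3 may be knocked a few centimetres aside while the robot is not near it.
Once in a run the grip may slacken for a moment while it holds something.
It also fails if it takes over 210 s, if anything falls off the work surface, if the arm or the gripper's body presses on something with over 40 N, if the wrist force passes 120 N, or if a joint passes its speed limit or range.

## Robot

A 6-joint arm with a two-finger parallel gripper is mounted at the origin on the work surface. World frame = base frame: x ahead of the robot, y to its left, z up, the work surface at z = 0. Lengths are in m, angles in rad, forces in N, time in s.
With the tool pointing down it reaches from about 0.275 to 0.725 m from the base axis. Payload 5.6 kg.
Tool frame: the origin (TCP) lies midway between the tips of the shut fingers; the grasp point (between the pads) lies 19 mm behind it; z points along the fingers, y is the line along which they close (so a half turn about z gives the same grasp; the last joint's range is limited). The gripper opens to 85 mm and grips with 20 to 120 N. Pads are 22 mm wide; open, the fingers measure 114 mm over their backs; the gripper's body (76 mm by 85 mm) begins 54 mm behind the grasp point. The pads swing forward as they close: fully open they stand 13 mm farther back than shut.
Start: joints at [1.46, 0.255, 0.108, 0, -1.424, -0.285], TCP at [0.212, 0.507, 0.231] pointing down, gripper open.
Joint ranges: [-2.95, 2.95], [-1.21, 1.97], [-1.09, 1.5], [-2.87, 1.71], [-2.94, -0.07], [-3.05, 3.05]. Speed limits (rad/s): [2.57, 2.57, 3.14, 3.14, 3.14, 3.14].

## Interface

Orientations are given as a unit quaternion [x, y, z, w].
In Python, from rig import env gives the robot as it stands.
- The arm moves only by the shell command python3 steer.py [OPENING], which reads ROWS from standard input. ROWS is one flat JSON list of numbers that holds 1 to 5 rows one after another, with no inner brackets; each row has 4 numbers: dx, dy, dz in units of 5 mm, then a turn about the tool's z in units of 0.2 rad; each row shifts and turns the commanded pose from where the row before left it, along the tool's axes as they then stand; what a row does not reach is not made up. A row lasts 1/12 s, in which the tool goes at most 0.0417 m and 0.125 rad, less where a joint would pass 70% of its speed; a pose out of reach is approached as far as the arm can. OPENING is the finger opening in m, set as the command begins (- or left out keeps the last). The fingers move at their own pace and stop on an object; the grip force is fixed at half the most. Time passes only in rows, so rows that do not move let the fingers close. It prints the time, the measured TCP pose, the force, the opening and the grip force at its end. Input that does not fit is refused with a message, and nothing moves.
- env.observe(): the state, without advancing time (a new reading comes with each control period).
- env.grab_frame(name): name is "side" or "top" or "wrist"; returns a dict with "img" (384x512x3 uint8, red, green, blue), "z_map" (384x512 float32, m along the optical axis (not along the pixel's ray), 0 where there is no reading), "camera_matrix" (3x3 intrinsics, pixels), "extrinsics" (4x4, takes a point from world to camera coordinates); the wrist camera has in their place "T_tool_cam" (4x4, takes a point from camera to tool coordinates, whose origin is the TCP and whose axes are the flange's). Camera axes: x right, y down, z forward; pixel columns grow to the right and rows downward; lengths in m; the calibration is good to about 2 mm. A picture is of the moment at which its call begins: read the wrist's pose just before it.
- env.hand_in(): hands the job in; it is judged then, once.
The state is a dict: "time": time; "q": joint angles; "qd": joint speeds; "joint_torque": joint torques, N m; "ee_pos": TCP position; "ee_rot": TCP orientation; "wrist_force": force on the tool from outside, world axes, zero at the start; "torque": the same for the moment, N m; "gripper_width": finger opening in m; "gripper_force": force on a finger pad.
Only numpy, scipy, OpenCV 4.12 (cv2) and the standard library are available. Lean on these libraries where they do the work, as an engineer would, in place of code of your own. Each camera call takes 0.05 s, during which the arm holds its last target. There are 200 camera calls.

## Working session

There is one attempt and no reset: what is moved stays moved. The work goes in short steps, Python scripts to look and compute and a shell command to move; the robot and the scene stay as the last step left them, time stands still between calls to the robot, and variables do not carry over. Pictures are saved under pics/ and viewed, at most 14 in all, crops included, and the job is handed in when it is done.

```bash
ls; mkdir -p pics
python3 - <<'E'
from rig import env
import cv2,pickle
o=env.observe();print(o)
for n in("top","side"):
    f=env.grab_frame(n);pickle.dump(f,open(f"pics/{n}0.pkl","wb"))
    cv2.imwrite(f"pics/{n}0.png",f["img"][...,::-1])
    print(n,f["camera_matrix"],f["extrinsics"])
E
```

```text
pics
rig.py
steer.py
{'time': 0.0, 'q': array([ 1.45962850e+00,  2.55777311e-01,  1.07008511e-01, -4.74858205e-04,
       -1.42393005e+00, -2.84574096e-01]), 'qd': array([-0.00022373,  0.00121419, -0.00046586, -0.00069151,  0.00048635,
       -0.00021466]), 'joint_torque': array([-6.45760811e-04, -3.86634779e+01,  2.37944806e+01,  5.36511809e+00,
       -6.14339282e-03,  1.41707591e-05]), 'ee_pos': array([0.21178807, 0.50704324, 0.23038138]), 'ee_rot': array([ 9.80479986e-01, -1.96616472e-01, -1.51583529e-04,  9.68026067e-04]), 'wrist_force': array([-0.22091523, -0.50178589,  0.14068829]), 'torque': array([-0.02976418, -0.04049652,  0.01569634]), 'gripper_force': 0.0, 'gripper_width': 0.08531078956537559}
top [[450.17142662   0.         264.7565499 ]
 [  0.         450.17142662 188.50209237]
 [  0.           0.           1.        ]] [[ 2.18419663e-03 -9.99997406e-01 -6.46164921e-04 -3.35012837e-02]
 [-9.86406433e-01 -2.04833882e-03 -1.64311145e-01  5.77694855e-01]
 [ 1.64309395e-01  9.96269084e-04 -9.86408349e-01  1.14155708e+00]
 [ 0.00000000e+00  0.00000000e+00  0.00000000e+00  1.00000000e+00]]
side [[376.05649309   0.         257.12548964]
 [  0.         376.05649309 196.44964686]
 [  0.           0.           1.        ]] [[ 0.84424384 -0.53587159 -0.00969463 -0.46926293]
 [-0.32646717 -0.49982203 -0.80224505  0.2539053 ]
 [ 0.42505474  0.68045542 -0.59691615  0.86106038]
 [ 0.          0.          0.          1.        ]]
```
View pics/top0.png

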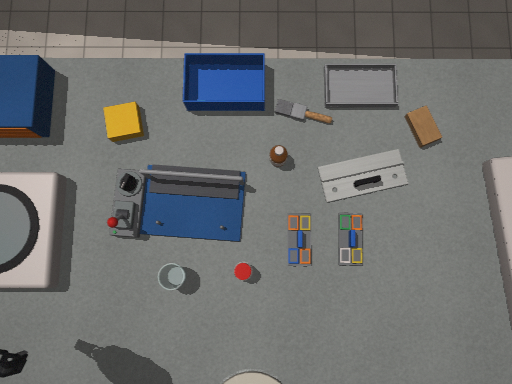

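View pics/side0.png

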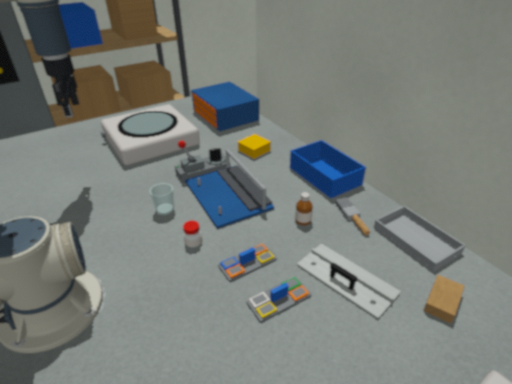

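The top view shows two trays (ribs near (299,240) and (352,239)), with the third one absent. The ledge bar is at (368,181) with its holes on the robot side. The stand is around (195,205), with its pins near (159,222) and (222,227). The red lever ball is at (112,222), the knob at (129,183) and the amber bottle at (279,153).

Create h.py:
```python
import numpy as np, cv2, pickle
from scipy.spatial.transform import Rotation as R
def cam(name, save=None):
    from rig import env
    o=env.observe(); f=env.grab_frame(name); T=np.eye(4)
    if name=="wrist":
        W=np.eye(4); W[:3,:3]=R.from_quat(o["ee_rot"]).as_matrix(); W[:3,3]=o["ee_pos"]
        f["extrinsics"]=np.linalg.inv(W@f["T_tool_cam"])
    if save:
        cv2.imwrite(f"pics/{save}.png",f["img"][...,::-1]); pickle.dump(f,open(f"pics/{save}.pkl","wb"))
    return f
def load(n): return pickle.load(open(f"pics/{n}.pkl","rb"))
def ray(f,uv,z):
    """pixels -> world points on plane z"""
    uv=np.atleast_2d(np.asarray(uv,float)); K=f["camera_matrix"]; E=f["extrinsics"]
    d=np.c_[uv,np.ones(len(uv))]@np.linalg.inv(K).T@E[:3,:3]; c=-E[:3,:3].T@E[:3,3]
    return c+d*((z-c[2])/d[:,2])[:,None]
def cloud(f):
    K=f["camera_matrix"];E=f["extrinsics"];Z=f["z_map"]; v,u=np.indices(Z.shape)
    P=np.dstack([(u-K[0,2])/K[0,0]*Z,(v-K[1,2])/K[1,1]*Z,Z])
    P=(P-E[:3,3])@E[:3,:3]; P[Z==0]=np.nan
    return P
def proj(f,P):
    P=np.atleast_2d(P);E=f["extrinsics"];q=(P@E[:3,:3].T+E[:3,3])@f["camera_matrix"].T
    return q[:,:2]/q[:,2:]
def hsv(f): return cv2.cvtColor(f["img"],cv2.COLOR_RGB2HSV)
def blobs(m,amin=30):
    n,l,s,c=cv2.connectedComponentsWithStats(m.astype(np.uint8))
    return [(c[i],s[i],l==i) for i in range(1,n) if s[i,4]>=amin]
def go(x,y,z,yaw):
    """print shift in present tool axes to TCP x,y,z with tool y-axis (closing line) at world angle yaw (mod pi)"""
    from rig import env
    o=env.observe(); M=R.from_quat(o["ee_rot"]).as_matrix()
    d=M.T@(np.array([x,y,z])-o["ee_pos"]); a=np.arctan2(M[1,1],M[0,1])
    t=-(yaw-a); t=(t+np.pi/2)%np.pi-np.pi/2     # tool z down: +turn is clockwise from above
    print("t %.2f tcp"%o["time"],o["ee_pos"].round(4),"shift",d.round(4),"turn %.3f"%t,"closing %.3f"%a,"tilt",M[:,2].round(3),"q6 %.2f w %.4f F"%(o["q"][5],o["gripper_width"]),o["wrist_force"].round(1))
```

Run:
```python
from h import *
f=load("top0");H=hsv(f);P=cloud(f);z=P[...,2]
h,s,v=[H[...,i] for i in range(3)]
ys,xs=np.indices(h.shape)
ins=lambda a,b,c,d:(xs>a)&(xs<b)&(ys>c)&(ys<d)
print("table z",np.nanmedian(z[300:330,280:340]))
blue=(h>100)&(h<125)&(s>130)
for c,st,m in blobs(blue&ins(135,420,150,280)): 
    w=ray(f,np.argwhere(m)[:,::-1],.042 if st[4]<600 else .012)[:,:2]
    r=cv2.minAreaRect((w*1000).astype(np.float32)); print("blue",c.round(1),st[4],"z",np.nanmedian(z[m]).round(4),[np.round(q,1) for q in r])
# stand plate: points by height
m=ins(130,260,155,260)
for lo,hi in((.075,.1),(.024,.045)):
    for c,st,mm in blobs(m&(z>lo)&(z<hi),4): print(lo,c.round(1),st[4],np.nanmean(P[mm],0).round(4),np.nanmax(z[mm]).round(4))
# ledge
lm=(s<40)&(v>130)&ins(310,415,140,210)
c,st,mm=max(blobs(lm),key=lambda b:b[1][4]); w=ray(f,np.argwhere(mm)[:,::-1],.008)[:,:2]
r=cv2.minAreaRect((w*1000).astype(np.float32)); print("ledge",[np.round(q,1) for q in r])
for c,st,mm in blobs(ins(320,410,150,205)&(v<60)&(z>.025),10): print("bar",c,st[4],np.nanmean(P[mm],0).round(4),[np.round(q,1) for q in cv2.minAreaRect((ray(f,np.argwhere(mm)[:,::-1],.048)[:,:2]*1000).astype(np.float32))])
print("ball",[ (c.round(1),st[4],np.nanmean(P[mm],0).round(4)) for c,st,mm in blobs(((h<8)|(h>172))&(s>150)&ins(100,260,200,290),15)])
print("bottle",P[151,278],P[150,279])
cv2.imwrite("pics/a.png",cv2.resize(f["img"][140:290,95:270,::-1],None,fx=4,fy=4,interpolation=cv2.INTER_CUBIC))
```

```text
table z 0.0014076891444407182
blue [191.8 215.5] 4207 z 0.0134 [array([527.2, 164.2]), array([268.7, 151.2]), np.float64(85.9)]
blue [299.9 238.2] 79 z 0.0425 [array([ 446.9, -124.4]), array([10.4, 44.2]), np.float64(89.4)]
blue [351.7 238.2] 105 z 0.0415 [array([ 448.4, -260. ]), array([15.6, 41.9]), np.float64(88.4)]
blue [294.  255.4] 71 z 0.0142 [array([ 403. , -107.1]), array([23.4, 38.6]), np.float64(89.6)]
0.075 [190.6 174.4] 485 [0.6071 0.158  0.0889] 0.0965
0.024 [180.2 168.5] 4 [0.6361 0.1972 0.025 ] 0.0261
0.024 [153.8 168.6] 5 [0.6358 0.2691 0.0245] 0.0255
0.024 [197.5 170. ] 4 [0.632  0.1503 0.0251] 0.0264
0.024 [136.7 199.6] 600 [0.5498 0.3089 0.0334] 0.0449
0.024 [190.2 171. ] 4 [0.6291 0.1697 0.0258] 0.0274
0.024 [229.5 172.2] 4 [0.626  0.0634 0.0251] 0.0257
0.024 [154.8 175.8] 5 [0.6158 0.2654 0.0251] 0.0258
0.024 [186.4 179.7] 7 [0.6052 0.1795 0.025 ] 0.0271
0.024 [173.8 181.8] 5 [0.5993 0.2133 0.0256] 0.0264
0.024 [178.5 182.5] 4 [0.5976 0.2007 0.0245] 0.0253
0.024 [217.4 182. ] 5 [0.5991 0.0956 0.025 ] 0.0271
0.024 [160.6 183.4] 8 [0.595  0.2488 0.0249] 0.0266
0.0
[... 200 characters left out ...]
0255
0.024 [160.8 190.5] 4 [0.5756 0.2479 0.0243] 0.0245
0.024 [197.5 190.5] 4 [0.5757 0.1488 0.0249] 0.0264
0.024 [220.2 194.5] 4 [0.5649 0.0873 0.0252] 0.0264
0.024 [157.5 221.8] 13 [0.4904 0.2514 0.032 ] 0.0387
0.024 [221.2 226.8] 11 [0.4774 0.0824 0.0341] 0.0384
ledge [array([ 602.1, -309.2]), array([ 55.1, 239.8]), np.float64(12.6)]
bar [366.91549296 180.54225352] 142 [ 0.5998 -0.303   0.0475] [array([ 599.6, -302.4]), array([14.9, 72. ]), np.float64(13.6)]
ball [(array([112. , 221.7]), np.int32(80), array([0.4815, 0.3375, 0.1322])), (array([242.4, 270.9]), np.int32(219), array([0.3636, 0.024 , 0.0614]))]
bottle [ 0.66699109 -0.06607239  0.09789238] [ 0.66923249 -0.06859575  0.09946131]
```

View pics/a.png

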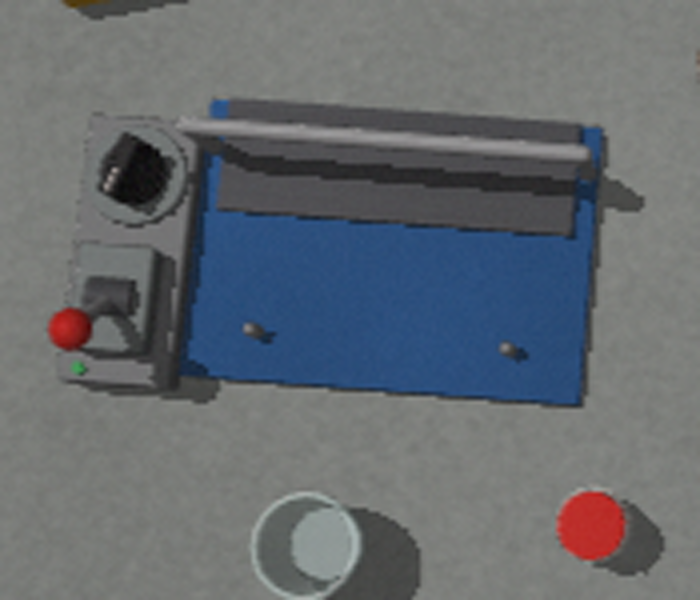

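```bash
python3 -c "
from h import *
go(.6,-.3025,.2,.237)"
```

```text
t 0.10 tcp [0.2118 0.5071 0.2305] shift [0.6703 0.5972 0.0316] turn 0.938 closing -1.967 tilt [-0.001 -0.002 -1.   ] q6 -0.28 w 0.0855 F [-0.   0.3 -0.7]
```

Units first: shifts go in units of 5 mm and turns go in units of 0.2 rad. So 0.028 m is 5.6, 0.025 m is 5.

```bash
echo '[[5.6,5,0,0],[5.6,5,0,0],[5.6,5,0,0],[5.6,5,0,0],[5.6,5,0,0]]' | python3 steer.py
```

```text
refused: ROWS must be one flat list, 4 numbers to a row, no inner brackets. Nothing was moved.
```

The error is about the shape of the input: one flat list, 4 numbers to a row, no inner brackets. Fixing that and sending the same move.

```bash
echo '[5.6,5,0,0,5.6,5,0,0,5.6,5,0,0,5.6,5,0,0,5.6,5,0,0]' | python3 steer.py | tail -3
echo '[5.6,5,0,0,5.6,5,0,0,5.6,5,0,0,5.6,5,0,0,5.6,5,0,0]' | python3 steer.py | tail -1
echo '[5.6,5,0,0,5.6,5,0,0,5.6,5,0,0,5.6,5,0,0,5.6,5,0,0]' | python3 steer.py | tail -1
echo '[5.6,5,0,0,5.6,5,0,0,5.6,5,0,0,5.6,5,0,0,5.6,5,0,0]' | python3 steer.py | tail -1
echo '[5.6,5,2,0,5.6,5,2,0,4,2,2,0,0,0,0,0.6,0,0,0,0.6]' | python3 steer.py | tail -1
echo '[0,0,0,0.6,0,0,0,0.6,0,0,0,0.6,0,0,0,0.6,0,0,0,0.6]' | python3 steer.py | tail -1
echo '[0,0,0,0.5,0,0,0,0]' | python3 steer.py | tail -1
python3 -c "
from h import *
f=cam('wrist','w1')
go(.6,-.3025,.2,.237)
f=cam('top','t1')"
```

```text
wrist_force: [1.0, 0.9, 1.0]
gripper_width: 0.0854
gripper_force: 0.0
gripper_force: 0.0
gripper_force: 0.0
gripper_force: 0.0
gripper_force: 0.0
gripper_force: 0.0
gripper_force: 0.0
t 2.82 tcp [ 0.5827 -0.2543  0.2007] shift [ 0.0509 -0.0055  0.0007] turn -0.000 closing -2.905 tilt [-0.001  0.    -1.   ] q6 0.40 w 0.0854 F [ 0.4 -0.4 -0.1]
```

View pics/w1.png

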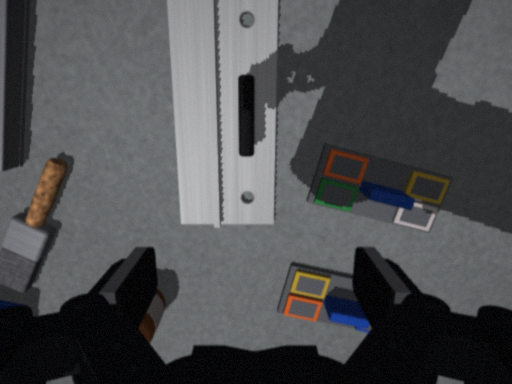

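The wrist view shows the ledge aligned with the tool. The bar spans (246,76) to (246,156), and the holes are at (247,19) and (248,197).

```bash
cat >> h.py <<'E'
def bar(f,roi,zb=.048):
    v=hsv(f)[...,2]; a,b,c,d=roi; m=np.zeros(v.shape,bool); m[c:d,a:b]=v[c:d,a:b]<45
    c,st,mm=max(blobs(m),key=lambda t:t[1][4])
    r=cv2.minAreaRect(np.argwhere(mm)[:,::-1].astype(np.float32)); w=ray(f,cv2.boxPoints(r),zb)[:,:2]
    e=sorted([(np.linalg.norm(w[i]-w[i-1]),i) for i in range(4)]); i=e[-1][1]; l=w[i]-w[i-1]; l*=np.sign(l[1])
    return w.mean(0).round(4),round(float(np.arctan2(-l[0],l[1])),3),round(e[0][0],4),round(e[-1][0],4)
E
python3 - <<'E'
from h import *
f=load("w1"); print(bar(f,(230,262,65,165)))
print("holes",ray(f,[(247,19),(248,197)],.008).round(4))
go(.6,-.3025,.022,.237)
E
```

```text
(array([ 0.6017, -0.306 ]), 0.217, np.float64(0.0126), np.float64(0.0676))
holes [[ 0.6208 -0.3882  0.008 ]
 [ 0.5821 -0.2232  0.008 ]]
t 2.87 tcp [ 0.5828 -0.2543  0.2009] shift [ 0.051  -0.0055  0.1788] turn 0.001 closing -2.903 tilt [-0.001  0.    -1.   ] q6 0.40 w 0.0852 F [-0.6  0.1  0. ]
```

Converted, 0.035 m is 7, 0.03 m is 6.

```bash
echo '[5.5,-0.6,6,0,5.4,-0.6,6,0,0,0,7,0,0,0,7,0,0,0,6,0]' | python3 steer.py | tail -1
echo '[0,0,2.8,0,0,0,1,0,0,0,0,0]' | python3 steer.py | tail -1
python3 -c "
from h import *
go(.6016,-.3058,.022,.230)"
echo '[0,0,0,0,0,0,0,0,0,0,0,0,0,0,0,0,0,0,0,0]' | python3 steer.py 0.0
echo '[0,0,0,0,0,0,0,0,0,0,0,0]' | python3 steer.py  | tail -2
```

```text
gripper_force: 0.0
gripper_force: 0.0
t 3.53 tcp [ 0.6006 -0.3058  0.0207] shift [ 0.0002 -0.001  -0.0013] turn 0.007 closing -2.905 tilt [-0.003  0.001 -1.   ] q6 0.48 w 0.0856 F [-0.3  0.5  0.3]
time: 3.95
ee_pos: [0.6019, -0.3061, 0.0232]
ee_rot: [0.785, -0.619, 0.001, -0.0]
wrist_force: [0.2, 0.3, 0.0]
gripper_width: 0.0254
gripper_force: 0.0
gripper_width: 0.0131
gripper_force: 59.6
```

Converted, -0.035 m is -7, -0.03 m is -6.

```bash
echo '[0,0,-3,0,0,0,-6,0,0,0,-6,0,0,0,-7,0,0,0,-6,0]' | python3 steer.py | tail -2
echo '[0,0,0,0.5,0,0,0,0.5,0,0,0,0.5,0,0,0,0,0,0,0,0]' | python3 steer.py | tail -2
python3 -c "
from h import *
go(.484,.167,.16,-.073)
f=cam('wrist','w2'); print(bar(f,(200,300,150,384)))"
```

```text
gripper_width: 0.0129
gripper_force: 58.9
gripper_width: 0.013
gripper_force: 58.9
t 5.03 tcp [ 0.6008 -0.3057  0.1608] shift [-0.4645  0.1459  0.0017] turn 0.011 closing 3.079 tilt [-0.003  0.001 -1.   ] q6 0.18 w 0.0130 F [-0.7 -0.7 -4.4]
(array([ 0.6107, -0.2133]), -0.026, np.float64(0.0783), np.float64(0.1994))
```

Run:
```python
from h import *
f=load("top0")
a=ray(f,[(157.0,221.8),(221.0,226.8)],.034)[:,:2]
g=load("side0"); im=g["img"]
p=proj(g,[(*a[0],.036),(*a[1],.036)]);print("top pins",a.round(4),"side px",p.round(1), a.mean(0))
S=g["z_map"]
for q in p:
    u,v=q.round().astype(int); print(im[v-5:v+6,u-5:u+6].astype(int).sum(2)); print((im[v-5:v+6,u-5:u+6,0]).astype(int))
```

```text
top pins [[0.4903 0.2521]
 [0.4775 0.0829]] side px [[198.3 177.6]
 [219.2 205.9]] [0.4839032  0.16748505]
[[232 222 221 215 211 207 210 203 203 203 204]
 [213 210 208 209 204 206 202 204 205 195 208]
 [209 202 201 204 200 199 205 212 210 212 226]
 [200 196 195 204 222 229 237 243 241 248 253]
 [201 206 213 232 261 285 286 275 262 262 257]
 [222 235 247 258 288 315 312 284 269 264 269]
 [249 252 260 272 289 301 301 285 272 265 264]
 [259 263 260 272 283 289 286 278 267 268 262]
 [262 267 268 271 275 282 280 277 269 266 267]
 [259 264 266 269 276 278 276 271 265 264 262]
 [260 262 267 261 270 274 268 268 262 262 260]]
[[75 72 71 70 68 66 68 65 64 63 62]
 [68 68 67 67 65 65 62 61 59 53 51]
 [67 64 63 61 57 53 51 48 42 40 39]
 [60 56 53 49 49 49 46 42 37 39 39]
 [47 42 41 45 56 67 63 51 40 39 35]
 [37 36 40 48 69 86 82 60 44 39 41]
 [36 35 40 52 73 87 86 67 48 40 39]
 [37 39 39 52 71 86 85 69 49 43 39]
 [38 41 43 50 66 83 85 71 52 42 41]
 [37 40 43 48 66 81 83 71 52 42 38]
 [38 38 42 44 61 77 80 71 52 42 38]]
[[278 277 275 277 276 276 273 272 271 277 271]
 [279 278 274 278 277 276 271 274 271 273 274]
 [277 278 273 276 272 272 270 271 271 271 271]
 [272 276 275 273 276 274 276 276 272 274 274]
 [277 276 274 273 286 299 297 284 275 274 274]
 [275 279 273 283 301 317 314 293 276 270 268]
 [280 270 277 280 299 309 304 296 278 275 271]
 [275 274 275 277 284 292 288 284 276 274 266]
 [273 272 272 273 281 282 281 277 278 271 267]
 [270 273 266 273 280 279 278 277 270 271 272]
 [273 268 271 277 279 277 273 268 264 269 270]]
[[42 41 41 42 41 42 40 40 39 43 39]
 [42 42 40 43 42 41 39 40 38 39 40]
 [41 42 40 42 39 40 38 39 39 39 39]
 [39 40 41 41 43 42 43 42 39 39 40]
 [41 40 40 41 52 61 59 49 42 40 41]
 [40 42 40 50 66 79 78 60 44 39 38]
 [43 38 44 51 72 87 84 69 49 42 39]
 [41 41 43 52 71 87 85 71 51 43 38]
 [40 39 42 51 71 85 85 71 55 43 38]
 [38 41 39 51 70 84 85 74 55 44 41]
 [41 37 40 51 67 82 84 73 53 44 41]]
```

Converted, -0.033 m is -6.6, -0.02 m is -4, 0.012 rad is 0.06.

```bash
echo '[-4,1.2,0,0.06,-6.6,2.1,0,0,-6.6,2.1,0,0,-6.6,2.1,0,0,-6.6,2.1,0,0]' | python3 steer.py | tail -2
echo '[-6.6,2.1,0,0,-6.6,2.1,0,0,-6.6,2.1,0,0,-6.6,2.1,0,0,-6.6,2.1,0,0]' | python3 steer.py | tail -2
echo '[-6.6,2.1,0,0,-6.6,2.1,0,0,-6.6,2.1,0,0,-6.6,2.1,0,0,-3,1,0,0]' | python3 steer.py | tail -2
echo '[0,0,6,0,0,0,6,0,0,0,0,0,0,0,0,0]' | python3 steer.py | tail -2
python3 -c "
from h import *
go(.4839,.1675,.1,-.0755)
f=cam('top','t3');f=cam('side','s3')
im=np.vstack([cv2.resize(load('t3')['img'][140:265,100:290],None,fx=4,fy=4)[:300],cv2.resize(load('s3')['img'][120:240,130:320],None,fx=4,fy=4)[:300]])
im=np.vstack([cv2.resize(load('t3')['img'][150:250,100:300],None,fx=3,fy=3),cv2.resize(load('s3')['img'][130:230,130:330],None,fx=3,fy=3)])
cv2.imwrite('pics/b.png',im[...,::-1])"
```

```text
gripper_width: 0.0127
gripper_force: 59.0
gripper_width: 0.013
gripper_force: 64.1
gripper_width: 0.0126
gripper_force: 64.1
gripper_width: 0.0129
gripper_force: 64.1
t 6.67 tcp [0.4887 0.167  0.1013] shift [-0.0002  0.0049  0.0014] turn 0.000 closing 3.066 tilt [-0.003 -0.003 -1.   ] q6 -0.71 w 0.0129 F [ 0.1  0.3 -1.9]
```

View pics/b.png

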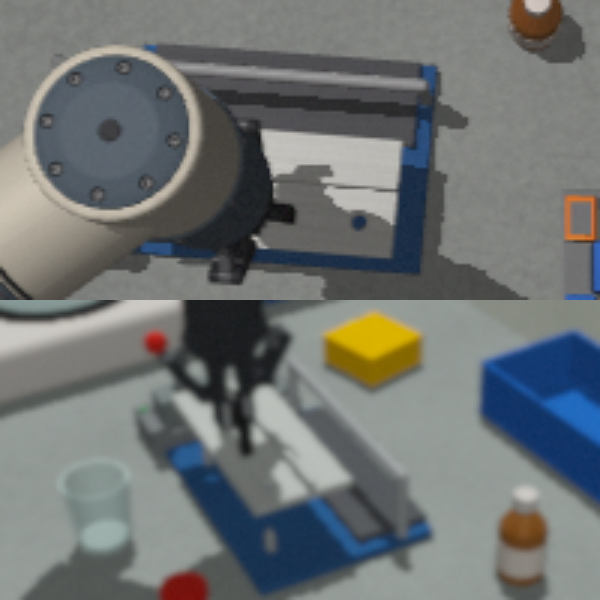

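The top crop shows the right hole at about (219.3,224) in the full image; the plate hangs level above the pins with its lip towards the rail.

Run:
```python
from h import *
f=load("t3");H=hsv(f)
sub=H[214:234,209:230]; m=(sub[...,1]>70)&(sub[...,2]<130)
for c,st,mm in blobs(m,4): 
    p=c+[209,214]; print(p,st[4],ray(f,p,.083).round(4))
y=np.array([np.sin(.0755),np.cos(.0755)]); print("expected",np.array([.4887,.167])-.085*y,"pin",[.4775,.0829])
go(.4839,.1675,.052,-.0755)
```

```text
[219.35714286 223.78571429] 14 [[0.4812 0.0823 0.083 ]]
expected [0.4822886  0.08224215] pin [0.4775, 0.0829]
t 6.77 tcp [0.4912 0.168  0.1041] shift [0.0011 0.0073 0.0521] turn -0.000 closing 3.066 tilt [ 0.003  0.001 -1.   ] q6 -0.71 w 0.0128 F [ 0.8  0.1 -3.4]
```

```bash
for i in 1 2 3 4; do echo '[0,0,0,0]' | python3 steer.py | grep pos; done; echo '[0,0,0,0]' | python3 steer.py|grep pos; python3 -c "
from h import *
f=cam('top','t4');H=hsv(f)
sub=H[214:234,209:230]; m=(sub[...,1]>70)&(sub[...,2]<130)
for c,st,mm in blobs(m,4): 
    p=c+[209,214]; print(p,st[4],ray(f,p,.083).round(4))"
```

```text
ee_pos: [0.4914, 0.1683, 0.1044]
ee_pos: [0.491, 0.1682, 0.104]
ee_pos: [0.4905, 0.1681, 0.1035]
ee_pos: [0.4902, 0.168, 0.103]
ee_pos: [0.49, 0.1679, 0.1027]
[218.88888889 222.94444444] 18 [[0.4833 0.0836 0.083 ]]
```

```bash
echo '[0,1.16,3,0,0,0,3,0,0,0,1.6,0,0,0,0,0,0,0,0,0]' | python3 steer.py | grep pos
echo '[0,0,0,0,0,0,0,0,0,0,0,0,0,0,0,0]' | python3 steer.py | egrep 'pos|wrist|force'
python3 -c "
from h import *
go(.4840,.1674,.034,-.0755)"
```

```text
ee_pos: [0.4842, 0.1682, 0.0643]
ee_pos: [0.4844, 0.1685, 0.0648]
wrist_force: [0.5, 0.3, -3.0]
gripper_force: 64.1
t 7.98 tcp [0.4844 0.1685 0.0648] shift [0.0012 0.0004 0.0308] turn -0.001 closing 3.065 tilt [ 0.001  0.001 -1.   ] q6 -0.72 w 0.0126 F [ 0.5  0.3 -3. ]
```

Lower slowly in stages, watching the force.

```bash
echo '[0.2,0,1.2,0,0,0,1.2,0,0,0,1,0,0,0,0,0]' | python3 steer.py | egrep 'pos|wrist'
echo '[0,0,0.8,0,0,0,0.8,0,0,0,0,0,0,0,0,0]' | python3 steer.py | egrep 'pos|wrist'
echo '[0,0,0.6,0,0,0,0.6,0,0,0,0,0,0,0,0,0,0,0,0,0]' | python3 steer.py | egrep 'pos|wrist'
```

```text
ee_pos: [0.4836, 0.1669, 0.0459]
wrist_force: [1.1, -0.2, -4.2]
ee_pos: [0.4839, 0.1672, 0.039]
wrist_force: [0.2, 0.6, -3.4]
ee_pos: [0.4842, 0.1675, 0.035]
wrist_force: [-6.9, -1.4, 10.0]
```

```bash
echo '[0,0,0.2,0,0,0,0,0,0,0,0,0]' | python3 steer.py | egrep 'pos|wrist'
echo '[0,0,0,0,0,0,0,0,0,0,0,0,0,0,0,0,0,0,0,0]' | python3 steer.py 0.06 | egrep 'pos|wrist|width'
echo '[0,0,-4,0,0,0,-6,0,0,0,-7,0,0,0,-7,0,0,0,-7,0]' | python3 steer.py | egrep 'pos|wrist|width'
echo '[6,0,-4,0,6,0,0,0,6,0,0,0,7,0,0,0,7,0,0,0]' | python3 steer.py .085| egrep 'pos|wrist|width'
echo '[6,0,0,0,6,0,0,0,6,0,0,0,7,0,0,0,7,0,0,0]' | python3 steer.py| egrep 'pos|wrist|width'
python3 - <<'E'
from h import *
f=cam('top','t5')
go(.447,-.124,.2,1.57)
cv2.imwrite('pics/c.png',cv2.resize(f['img'][140:275,95:395],None,fx=2.6,fy=2.6,interpolation=cv2.INTER_CUBIC)[...,::-1])
P=cloud(f);z=P[...,2]
y=np.array([np.sin(.0755),np.cos(.0755)]);x=np.array([np.cos(.0755),-np.sin(.0755)]);o=np.array([.4839,.1675])+.062*x
print("origin",o)
for X,Y in((-78,-100),(-78,0),(-78,100),(0,-100),(0,0),(0,100)):
    q=o+X*1e-3*x+Y*1e-3*y; u,v=proj(f,(*q,.02))[0].round().astype(int); print(X,Y,np.nanmedian(z[v-2:v+3,u-2:u+3]).round(4))
h=hsv(f);b=(h[...,0]>100)&(h[...,0]<125)&(h[...,1]>130)
b[:,:265]=0;b[:200]=0
for c,st,m in blobs(b):
    r=cv2.minAreaRect((ray(f,np.argwhere(m)[:,::-1],.042)[:,:2]*1000).astype(np.float32)); print(c.round(1),st[4],np.nanmedian(z[m]).round(3),[np.round(q,1) for q in r])
E
```

```text
ee_pos: [0.4843, 0.1675, 0.035]
wrist_force: [-10.5, -0.6, 18.7]
ee_pos: [0.4841, 0.1673, 0.0322]
wrist_force: [0.2, -0.2, 0.5]
gripper_width: 0.0601
ee_pos: [0.4837, 0.1671, 0.1888]
wrist_force: [1.0, -0.2, -0.3]
gripper_width: 0.0599
ee_pos: [0.4713, 0.0066, 0.2073]
wrist_force: [0.9, -0.1, -0.0]
gripper_width: 0.0849
ee_pos: [0.459, -0.1532, 0.2073]
wrist_force: [0.6, -0.1, -0.4]
gripper_width: 0.085
t 11.03 tcp [ 0.4582 -0.1579  0.2072] shift [-0.0329  0.0139  0.0071] turn 1.492 closing 3.062 tilt [-0.001 -0.002 -1.   ] q6 -0.07 w 0.0851 F [-0.8 -5.9  0.5]
origin [0.54572338 0.16282345]
-78 -100 0.6198
-78 0 0.0218
-78 100 0.0223
0 -100 0.6176
0 0 0.615
0 100 0.0208
[294.  255.5] 72 0.014 [array([ 403. , -107.1]), array([23.4, 38.6]), np.float64(89.6)]
```

View pics/c.png

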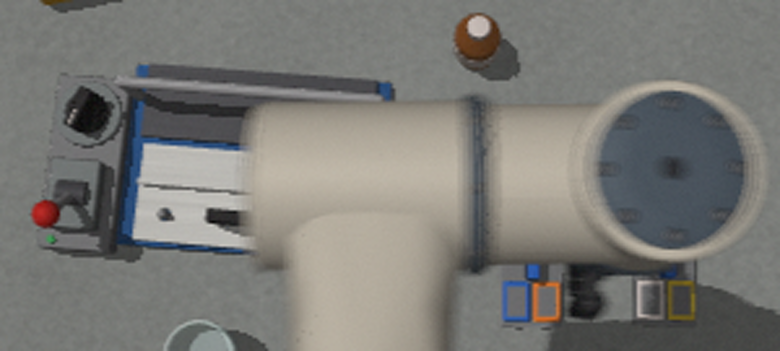

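Converted, 0.03 m is 6, -0.02 m is -4, 0.125 rad is 0.625.

```bash
echo '[6,-4,0,0.5,0,-4,0,0.625,0,0,0,0.625,0,0,0,0.625,0,0,0,0.625]' | python3 steer.py | egrep 'pos|wrist'
echo '[0,0,0,0.625,0,0,0,0.625,0,0,0,0.625,0,0,0,0.625,0,0,0,0.625]' | python3 steer.py  | egrep 'pos|wrist'
echo '[0,0,0,0.625,0,0,0,0.625,0,0,0,0,0,0,0,0,0,0,0,0]' | python3 steer.py  | egrep 'pos|wrist'
echo '[0,0,0,0,0,0,0,0,0,0,0,0]' | python3 steer.py  | egrep 'pos|wrist'
python3 - <<'E'
from h import *
go(.447,-.124,.2,1.57)
f=cam('wrist','w3')
h=hsv(f);b=(h[...,0]>100)&(h[...,0]<125)&(h[...,1]>130)
P=cloud(f);z=P[...,2]
for c,st,m in blobs(b):
    r=cv2.minAreaRect(np.argwhere(m)[:,::-1].astype(np.float32)); w=ray(f,cv2.boxPoints(r),.042)[:,:2]*1000
    print(c.round(1),st[4],np.nanmedian(z[m]).round(3),w.mean(0).round(1),[np.round(q,1) for q in cv2.minAreaRect(w.astype(np.float32))])
E
```

```text
ee_pos: [0.4968, -0.187, 0.2066]
wrist_force: [-0.0, 0.6, -0.3]
ee_pos: [0.4967, -0.1867, 0.207]
wrist_force: [0.3, 0.5, -0.1]
ee_pos: [0.4967, -0.1867, 0.2071]
wrist_force: [0.1, 0.4, 0.0]
ee_pos: [0.4967, -0.1867, 0.2073]
wrist_force: [-0.0, 0.7, -0.2]
t 12.53 tcp [ 0.4967 -0.1867  0.2073] shift [0.0484 0.0637 0.0073] turn 0.021 closing 1.591 tilt [ 0. -0. -1.] q6 -1.49 w 0.0850 F [-0.   0.7 -0.2]
[337.6  74.3] 589 0.013 [ 405.9 -115.3] [array([ 406. , -115.1]), array([26. , 38.3]), np.float64(89.7)]
[176.7 120.8] 901 0.041 [ 449.  -258.7] [array([ 449. , -258.9]), array([17.5, 42.9]), np.float64(87.8)]
[321.9 121.8] 855 0.041 [ 447.3 -127. ] [array([ 447.3, -126.8]), array([17.2, 43.3]), np.float64(89.0)]
[466.1 194.9] 3896 0.011 [530.4  36.1] [array([531.6,  38.5]), array([ 72. , 188.1]), np.float64(86.2)]
```

View pics/w3.png

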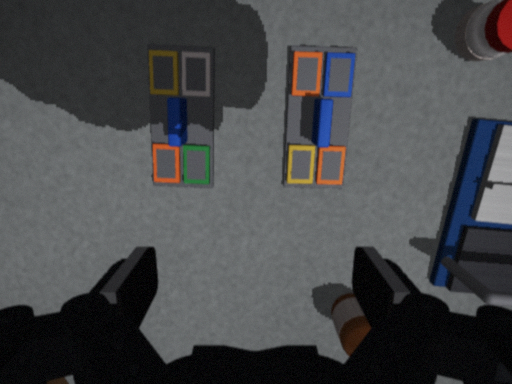

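Both trays are clear: the left one's slab corners are (150,46), (215,47), (153,186), (213,186), and the right one's are (289,46), (355,46), (283,187), (345,186).

Run:
```python
from h import *
f=load("w3")
for n,c in(("tray2",[(150,46),(215,47),(213,186),(153,186)]),("tray1",[(289,46),(355,46),(345,186),(283,187)])):
    w=ray(f,c,.008)[:,:2]; l=w[[0,1]].mean(0)-w[[2,3]].mean(0); print(n,w.mean(0).round(4),np.linalg.norm(l).round(3),np.arctan2(-l[1],-l[0]).round(3), np.linalg.norm(w[0]-w[1]).round(3))
go(.447,-.124,.034,1.57)
```

```text
tray2 [ 0.4496 -0.2601] 0.137 -0.037 0.062
tray1 [ 0.4471 -0.1242] 0.138 0.013 0.063
t 12.58 tcp [ 0.4967 -0.1867  0.2073] shift [0.0485 0.0637 0.1733] turn 0.020 closing 1.590 tilt [ 0. -0. -1.] q6 -1.49 w 0.0851 F [ 0.1 -0.9  0.7]
```

Converted, 0.02 m is 4, 0.04 m is 8, 0.02 rad is 0.1.

```bash
echo '[4.8,6.3,0,0,4.9,6.3,4,0.1,0,0,8,0,0,0,8,0,0,0,8,0]' | python3 steer.py | egrep 'pos|wrist'
echo '[0,0,5,0,0,0,2,0,0,0,2,0,0,0,1.6,0,0,0,0,0]' | python3 steer.py | egrep 'pos|wrist'
echo '[0,0,0,0,0,0,0,0,0,0,0,0,0,0,0,0]' | python3 steer.py | egrep 'pos|wrist'
```

```text
ee_pos: [0.4489, -0.1261, 0.0682]
wrist_force: [1.1, -0.7, -0.3]
ee_pos: [0.4477, -0.1266, 0.0143]
wrist_force: [0.3, -0.1, 0.6]
ee_pos: [0.4492, -0.1267, 0.0163]
wrist_force: [-0.3, 0.4, 0.8]
```

```bash
echo '[0,0,0,0,0,0,0,0,0,0,0,0,0,0,0,0,0,0,0,0]' | python3 steer.py 0 | egrep 'pos|wrist'
echo '[0,0,0,0,0,0,0,0,0,0,0,0,0,0,0,0,0,0,0,0]' | python3 steer.py | egrep 'pos|wrist|gripper'
python3 -c "
from h import *
go(.447,-.1245,.014,1.57)"
```

```text
ee_pos: [0.4487, -0.1267, 0.0156]
wrist_force: [-0.1, 0.9, -0.3]
ee_pos: [0.4489, -0.1266, 0.0158]
wrist_force: [-0.6, 1.1, 2.7]
gripper_width: 0.0106
gripper_force: 59.6
t 14.58 tcp [ 0.4489 -0.1266  0.0158] shift [0.0019 0.0021 0.0018] turn -0.000 closing 1.570 tilt [ 0.  0. -1.] q6 -1.63 w 0.0106 F [-0.6  1.1  2.7]
```

Units first: shifts go in units of 5 mm and turns go in units of 0.2 rad. So -0.04 m is -8, -0.035 m is -7, 0.075 rad is 0.375.

```bash
echo '[0,0,-4,0,0,0,-7,0,0,0,-8,0,0,0,-8,0,0,0,-5,0.375]' | python3 steer.py | egrep 'pos|wrist'
echo '[0,0,0,0,0,0,0,0,0,0,0,0,0,0,0,0]' | python3 steer.py | egrep 'pos|wrist|gripper'
python3 -c "
from h import *
go(.5602,.1617,.16,1.4953)"
```

```text
ee_pos: [0.4495, -0.1271, 0.1793]
wrist_force: [1.0, -0.3, -1.8]
ee_pos: [0.4475, -0.1265, 0.1737]
wrist_force: [-0.3, 0.7, -1.8]
gripper_width: 0.0112
gripper_force: 58.9
t 15.33 tcp [ 0.4475 -0.1265  0.1737] shift [-0.0906  0.2959  0.0134] turn -0.001 closing 1.495 tilt [-0.004  0.    -1.   ] q6 -1.71 w 0.0112 F [-0.3  0.7 -1.8]
```

Converted, 0.035 m is 7, 0.016 m is 3.2.

```bash
echo '[-1,3.2,0,0,-2.2,7,0,0,-2.2,7,0,0,-2.2,7,0,0,-2.2,7,0,0]' | python3 steer.py | egrep 'pos|wrist'
echo '[-2.2,7,0,0,-2.2,7,0,0,-2.2,7,0,0,-1.8,7,0,0,0,0,0,0]' | python3 steer.py | egrep 'pos|wrist'
echo '[0,0,2.6,0,0,0,2.4,0,0,0,2.4,0,0,0,0,0,0,0,0,0]' | python3 steer.py | egrep 'pos|wrist|gripper'
echo '[0,0,0,0,0,0,0,0,0,0,0,0,0,0,0,0,0,0,0,0]' | python3 steer.py | egrep 'pos|wrist|gripper'
python3 -c "
from h import *
go(.5602,.1617,.115,1.4953)
f=cam('side','s4')
cv2.imwrite('pics/d.png',cv2.resize(f['img'][110:240,120:320],None,fx=3,fy=3,interpolation=cv2.INTER_CUBIC)[...,::-1])"
```

```text
ee_pos: [0.5089, 0.0265, 0.174]
wrist_force: [0.0, -0.5, -1.4]
ee_pos: [0.5626, 0.1665, 0.1724]
wrist_force: [0.1, -0.8, -0.8]
ee_pos: [0.5611, 0.161, 0.1369]
wrist_force: [-0.5, -0.3, -1.2]
gripper_width: 0.011
gripper_force: 59.0
ee_pos: [0.5621, 0.1616, 0.139]
wrist_force: [0.8, 0.2, -1.3]
gripper_width: 0.0113
gripper_force: 59.1
t 17.00 tcp [0.5621 0.1616 0.139 ] shift [ 0.0019 -0.      0.024 ] turn -0.001 closing 1.495 tilt [ 0.001  0.    -1.   ] q6 -2.19 w 0.0113 F [ 0.8  0.2 -1.3]
```

View pics/d.png

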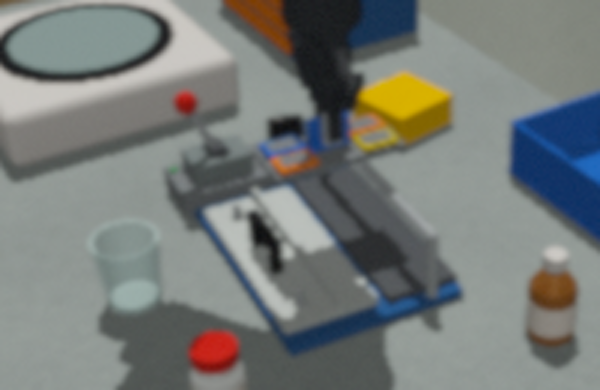

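The ledge is flat on its pins and the level tray hangs over the middle slot at crop (330,140). I'll now lower it so the rail tips it.

Converted, 0.0015 m is 0.3, 0.01 m is 2.

```bash
echo '[0.3,0,2,0,0,0,2,0,0,0,1.6,0,0,0,0,0,0,0,0,0]' | python3 steer.py | egrep 'pos|wrist'
echo '[0,0,0.8,0,0,0,0.8,0,0,0,0.8,0,0,0,0,0,0,0,0,0]' | python3 steer.py | egrep 'pos|wrist|gripper'
echo '[0,0,0.8,0,0,0,0.8,0,0,0,0.4,0,0,0,0,0,0,0,0,0]' | python3 steer.py | egrep 'pos|wrist|gripper'
python3 -c "
from h import *
f=cam('side','s5')
cv2.imwrite('pics/e.png',cv2.resize(f['img'][110:240,120:320],None,fx=3,fy=3,interpolation=cv2.INTER_CUBIC)[...,::-1])"
```

```text
ee_pos: [0.5599, 0.1613, 0.1095]
wrist_force: [0.4, 0.3, -1.6]
ee_pos: [0.5602, 0.162, 0.101]
wrist_force: [-10.2, 1.2, 11.9]
gripper_width: 0.0107
gripper_force: 62.4
ee_pos: [0.5582, 0.1621, 0.0911]
wrist_force: [-18.4, 2.0, 18.4]
gripper_width: 0.0108
gripper_force: 68.3
```

View pics/e.png

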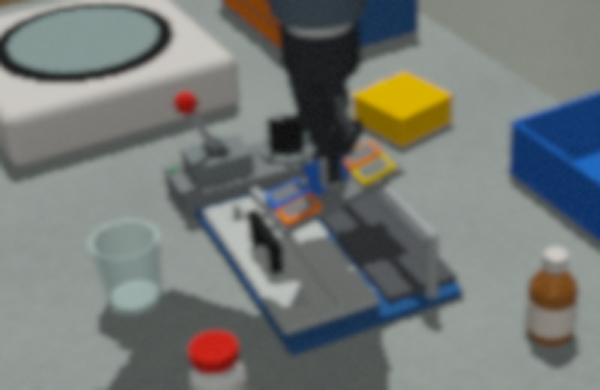

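The tray is tipping in the grip as planned.

```bash
echo '[-0.2,0,0.8,0,0,0,0.8,0,0,0,0,0,0,0,0,0]' | python3 steer.py | egrep 'pos|wrist|gripper_f'
echo '[0,0,0.8,0,0,0,0,0,0,0,0,0]' | python3 steer.py | egrep 'pos|wrist|gripper_f'
echo '[0,0,0.6,0,0,0,0,0,0,0,0,0]' | python3 steer.py | egrep 'pos|wrist|gripper_f'
```

```text
ee_pos: [0.5577, 0.162, 0.0823]
wrist_force: [-21.7, 3.0, 18.2]
gripper_force: 75.1
ee_pos: [0.5578, 0.1621, 0.0784]
wrist_force: [-20.8, 3.3, 17.7]
gripper_force: 78.6
ee_pos: [0.558, 0.1621, 0.0755]
wrist_force: [-20.0, 3.7, 18.5]
gripper_force: 80.3
```

Converted, 0.002 m is 0.4.

```bash
echo '[0,0,0.4,0,0,0,0,0,0,0,0,0]' | python3 steer.py | egrep 'pos|wrist|gripper_f'
echo '[0,0,0.4,0,0,0,0,0,0,0,0,0]' | python3 steer.py | egrep 'pos|wrist|gripper_f'
python3 -c "
from h import *
f=cam('side','s6')
cv2.imwrite('pics/g.png',cv2.resize(f['img'][130:215,170:290],None,fx=6,fy=6,interpolation=cv2.INTER_CUBIC)[...,::-1])"
```

```text
ee_pos: [0.5581, 0.1621, 0.0737]
wrist_force: [-20.9, 2.5, 19.0]
gripper_force: 81.3
ee_pos: [0.5582, 0.1621, 0.0732]
wrist_force: [-24.3, 2.8, 28.6]
gripper_force: 82.8
```

View pics/g.png

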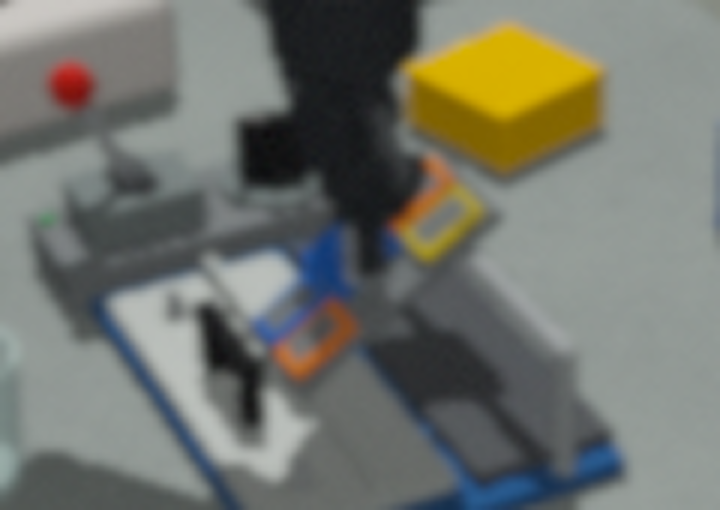

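The tray now leans at about 40°, its foot at (290,370) on the plate just behind the lip. I'll ease it towards the lip.

```bash
echo '[0.4,0,0,0,0,0,0,0,0,0,0,0]' | python3 steer.py | egrep 'pos|wrist|gripper_f'
echo '[0.4,0,0,0,0,0,0,0,0,0,0,0]' | python3 steer.py | egrep 'pos|wrist|gripper_f'
echo '[0.4,0,0,0,0,0,0,0,0,0,0,0]' | python3 steer.py | egrep 'pos|wrist|gripper_f'
```

```text
ee_pos: [0.5582, 0.1621, 0.0733]
wrist_force: [-15.8, 1.0, 23.3]
gripper_force: 82.0
ee_pos: [0.5582, 0.1621, 0.0733]
wrist_force: [-8.4, 0.0, 18.2]
gripper_force: 81.2
ee_pos: [0.5568, 0.1626, 0.0724]
wrist_force: [-4.0, 1.5, 11.3]
gripper_force: 80.2
```

Converted, 0.002 m is 0.4.

```bash
echo '[0.4,0,0,0,0,0,0,0,0,0,0,0]' | python3 steer.py | egrep 'pos|wrist|gripper_f'
echo '[0.4,0,0,0,0,0,0,0,0,0,0,0]' | python3 steer.py | egrep 'pos|wrist|gripper_f'
echo '[0.4,0,0,0,0,0,0,0,0,0,0,0]' | python3 steer.py | egrep 'pos|wrist|gripper_f'
```

```text
ee_pos: [0.5539, 0.1626, 0.0707]
wrist_force: [-3.7, 1.7, 7.5]
gripper_force: 79.4
ee_pos: [0.551, 0.1622, 0.069]
wrist_force: [-1.2, 0.3, -0.3]
gripper_force: 78.4
ee_pos: [0.5493, 0.1624, 0.0693]
wrist_force: [-0.6, -0.6, -2.0]
gripper_force: 78.2
```

```bash
python3 -c "
from h import *
f=cam('side','s7')
cv2.imwrite('pics/g2.png',cv2.resize(f['img'][130:215,170:290],None,fx=6,fy=6,interpolation=cv2.INTER_CUBIC)[...,::-1])
go(.5493,.162,.07,1.4953)"
```

```text
t 21.28 tcp [0.5494 0.1624 0.0694] shift [ 0.0001 -0.0004 -0.0006] turn -0.001 closing 1.495 tilt [-0. -0. -1.] q6 -2.21 w 0.0104 F [ 0.6  0.1 -2.3]
```

View pics/g2.png

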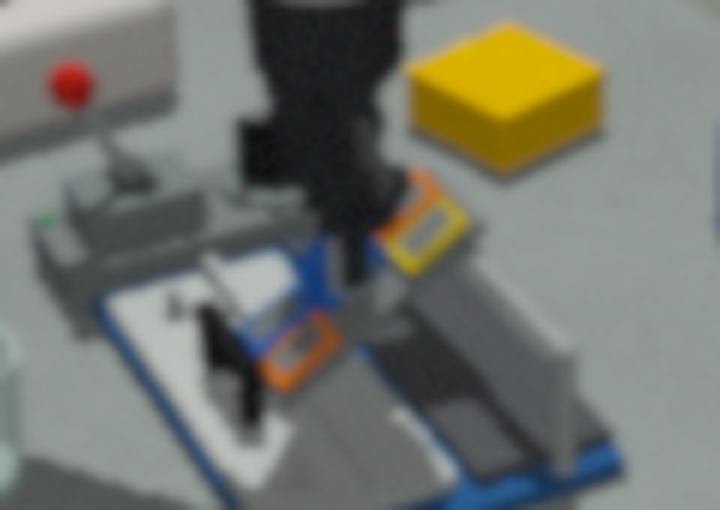

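```bash
cat >> h.py <<'E'
SO=np.array([.5457,.1628,0]); SR=np.array([[.99715,-.0754,0],[.0754,.99715,0],[0,0,1.]])
def tostand(P): return (P-SO)@SR.T*1000
def towld(p): return SO+np.asarray(p)/1000@SR
def prof(f,y0,y1):
    Q=tostand(cloud(f)).reshape(-1,3); Q=Q[(abs(Q[:,1]-(y0+y1)/2)<(y1-y0)/2)&(Q[:,0]>-60)&(Q[:,0]<100)&(Q[:,2]<130)&(Q[:,2]>5)]
    for x in range(-60,100,5):
        z=Q[(Q[:,0]>=x)&(Q[:,0]<x+5),2]
        if len(z): print(x,len(z),np.percentile(z,[5,50,95]).round(0),end=' | ')
    print()
E
python3 - <<'E'
from h import *
for n in("s6","s7"):
    f=load(n); print(n); prof(f,-30,-10); 
    H=hsv(f);Q=tostand(cloud(f)); m=((H[...,0]<14)&(H[...,1]>150)); m[:,:205]=0; m[:,270:]=0; m[:150]=0;m[200:]=0
    for c,st,mm in blobs(m,20): q=Q[mm]; print(c.round(1),st[4],np.nanpercentile(q,3,axis=0).round(1),np.nanpercentile(q,97,axis=0).round(1), np.polyfit(q[:,0],q[:,2],1).round(2))
E
```

```text
s6
-60 5 [60. 61. 62.] | -55 3 [19. 22. 53.] | -50 6 [18. 20. 23.] | -45 6 [19. 20. 23.] | -40 20 [19. 35. 46.] | -35 11 [20. 45. 49.] | -30 13 [41. 49. 54.] | -25 11 [20. 53. 56.] | -20 14 [20. 55. 60.] | -15 18 [18. 56. 62.] | -10 16 [20. 61. 73.] | -5 9 [ 20.  21. 119.] | 0 42 [ 20.  88. 128.] | 5 36 [ 19.  84. 106.] | 10 17 [ 65.  76. 103.] | 15 33 [ 12.  73. 103.] | 20 14 [ 20.  73. 101.] | 25 15 [19. 74. 78.] | 30 15 [18. 79. 83.] | 35 20 [19. 82. 90.] | 40 20 [19. 91. 97.] | 45 19 [ 20.  96. 102.] | 50 13 [ 18.  98. 104.] | 55 16 [ 18. 102. 106.] | 60 13 [ 18. 106. 109.] | 65 15 [ 20. 107. 111.] | 70 10 [ 19.  20. 110.] | 75 11 [ 19.  22. 107.] | 80 4 [18. 19. 20.] | 85 5 [19. 22. 22.] | 90 7 [19. 20. 22.] | 95 2 [19. 19. 19.] | 
[223.4 187.2] 35 [-37.9 -31.9  37.1] [ -6.5 -11.2  64. ] [ 0.65 66.04]
s7
-60 7 [58. 59. 61.] | -55 2 [19. 21. 22.] | -50 16 [18. 32. 41.] | -45 13 [27. 41. 45.] | -40 10 [19. 45. 49.] | -35 11 [19. 46. 50.] | -30 12 [40. 52. 54.] | -25 12 [36. 55. 70.] | -20 15 [19. 57. 70.] | -15 16 [18. 37. 73.] | -10 41 [ 20.  92. 125.] | -5 30 [ 21.  80. 102.] | 0 27 [18. 64. 98.] | 5 29 [ 20.  76. 101.] | 10 10 [40. 70. 74.] | 15 20 [11. 19. 74.] | 20 9 [18. 74. 78.] | 25 25 [19. 78. 88.] | 30 14 [19. 54. 91.] | 35 15 [19. 90. 94.] | 40 14 [19. 94. 99.] | 45 19 [ 20.  91. 100.] | 50 13 [ 19. 100. 104.] | 55 13 [ 19.  99. 105.] | 60 9 [ 20. 102. 105.] | 65 15 [ 19.  22. 105.] | 70 5 [19. 20. 23.] | 75 4 [20. 20. 21.] | 80 5 [18. 20. 21.] | 85 8 [18. 20. 21.] | 90 5 [18. 20. 21.] | 95 2 [18. 19. 19.] | 
[219.6 190.2] 35 [-59.2 -36.9  35.8] [-15.7 -17.6  58.4] [ 0.28 57.91]
```

Depth profiles show the tray tipped only to about 32° and its foot went onto or over the lip, because the rib slid a little in the pads. I'll lift it, move it 16 mm back and check again.

```bash
echo '[0,0,-1.6,0,0,0,-1.6,0,-1.6,0,0,0,-1.6,0,0,0,0,0,0,0]' | python3 steer.py | egrep 'pos|wrist|gripper_f'
echo '[0,0,0,0,0,0,0,0,0,0,0.6,0,0,0,0,0,0,0,0,0]' | python3 steer.py | egrep 'pos|wrist|gripper_f'
python3 - <<'E'
from h import *
go(.5493,.162,.07,1.4953)
f=cam('side','s8'); prof(f,-32,-16)
# far-side slab edges: project candidate foot / back corners
for th in(28,32,36):
    t=np.array([np.cos(np.radians(th)),0,np.sin(np.radians(th))]);n=np.array([-t[2],0,t[0]])
    G=np.array([19.7,0,101]);o=G-27*n-1.8*t+[0,-32,0]
    print(th,[proj(f,towld(o+u*t)).round(1)[0] for u in(-70,70)])
cv2.imwrite('pics/g3.png',cv2.resize(f['img'][130:215,170:290],None,fx=6,fy=6,interpolation=cv2.INTER_CUBIC)[...,::-1])
E
```

```text
ee_pos: [0.5672, 0.1613, 0.0858]
wrist_force: [0.8, 0.6, -1.4]
gripper_force: 78.2
ee_pos: [0.5651, 0.1612, 0.0822]
wrist_force: [-0.0, 0.8, -2.2]
gripper_force: 78.2
t 22.12 tcp [0.5651 0.1612 0.0822] shift [ 0.0158 -0.0004  0.0122] turn -0.001 closing 1.495 tilt [-0.001 -0.    -1.   ] q6 -2.19 w 0.0112 F [-0.   0.8 -2.2]
-60 9 [26. 59. 61.] | -55 3 [20. 21. 51.] | -50 5 [19. 19. 22.] | -45 3 [20. 21. 21.] | -40 4 [19. 20. 21.] | -35 19 [19. 30. 54.] | -30 16 [29. 46. 57.] | -25 9 [32. 57. 60.] | -20 16 [18. 54. 63.] | -15 12 [19. 60. 67.] | -10 13 [19. 62. 71.] | -5 13 [20. 66. 71.] | 0 10 [ 18.  44. 103.] | 5 15 [ 19.  70. 129.] | 10 16 [ 58. 100. 117.] | 15 28 [ 12.  73. 112.] | 20 25 [ 20.  89. 115.] | 25 16 [ 20.  82. 104.] | 30 12 [18. 51. 85.] | 35 11 [19. 84. 89.] | 40 18 [18. 89. 97.] | 45 18 [ 18.  96. 105.] | 50 11 [ 20. 101. 106.] | 55 16 [ 19.  92. 108.] | 60 15 [ 19. 108. 114.] | 65 13 [ 20. 111. 117.] | 70 13 [ 19. 114. 119.] | 75 11 [ 19.  23. 119.] | 80 10 [ 20. 113. 118.] | 85 5 [17. 18. 20.] | 90 6 [20. 20. 22.] | 95 1 [19. 19. 19.] | 
28 [array([221.4, 191.6]), array([257.1, 162.7])]
32 [array([222.8, 192.1]), array([256.9, 161.4])]
36 [array([224.1, 192.5]), array([256.5, 160.1])]
```

View pics/g3.png

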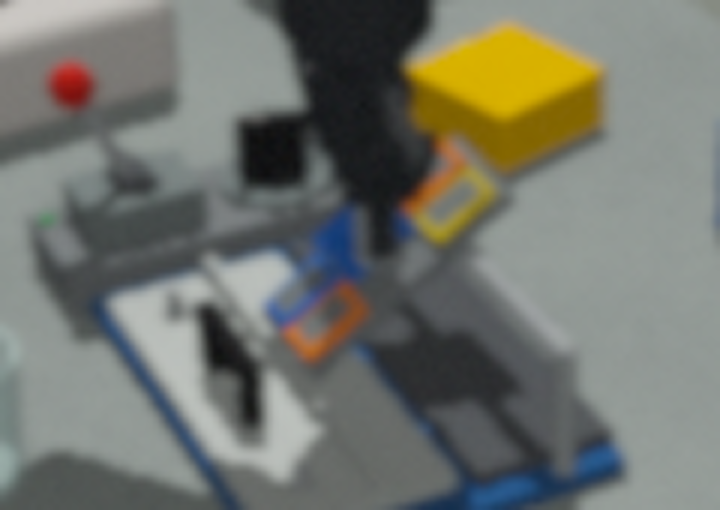

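The foot's near corner is at (310,362), roughly above the lip, so I'll shift 5 mm further back, lower to touch the rail and let go.

```bash
echo '[-1.2,0,0,0,0,0,0,0,0,0,0.4,0,0,0,0,0,0,0,0,0]' | python3 steer.py | egrep 'pos|wrist|gripper_f'
echo '[0,0,0.4,0,0,0,0,0,0,0,0.2,0,0,0,0,0]' | python3 steer.py | egrep 'pos|wrist|gripper_f'
```

```text
ee_pos: [0.5723, 0.1609, 0.0822]
wrist_force: [-2.2, -0.4, 5.6]
gripper_force: 79.4
ee_pos: [0.5723, 0.1609, 0.0819]
wrist_force: [-10.6, -0.5, 20.1]
gripper_force: 81.7
```

```bash
echo '[0,0,-0.4,0,0,0,0,0,0,0,0,0,0,0,0,0,0,0,0,0]' | python3 steer.py 0.032 | egrep 'pos|wrist|gripper'
python3 - <<'E'
from h import *
f=cam('side','s9'); prof(f,-32,-16)
cv2.imwrite('pics/g4.png',cv2.resize(f['img'][130:215,170:290],None,fx=6,fy=6,interpolation=cv2.INTER_CUBIC)[...,::-1])
E
```

```text
ee_pos: [0.5713, 0.1607, 0.0791]
wrist_force: [-0.4, -0.7, 0.3]
gripper_width: 0.0317
gripper_force: 0.0
-60 8 [22. 59. 60.] | -55 2 [19. 20. 20.] | -50 5 [17. 21. 22.] | -45 5 [18. 19. 21.] | -40 4 [19. 20. 21.] | -35 7 [21. 25. 29.] | -30 3 [28. 29. 30.] | -25 1 [21. 21. 21.] | -20 15 [19. 25. 38.] | -15 9 [22. 39. 40.] | -10 13 [35. 45. 47.] | -5 12 [19. 47. 53.] | 0 14 [20. 50. 58.] | 5 17 [19. 51. 60.] | 10 17 [ 54. 107. 127.] | 15 40 [ 12.  89. 116.] | 20 22 [ 19.  65. 113.] | 25 26 [ 19.  73. 112.] | 30 15 [ 19.  74. 101.] | 35 12 [20. 77. 81.] | 40 12 [18. 81. 85.] | 45 18 [18. 88. 97.] | 50 18 [ 19.  93. 102.] | 55 17 [ 19. 103. 109.] | 60 21 [ 20. 103. 114.] | 65 18 [ 20. 109. 118.] | 70 11 [ 18. 117. 121.] | 75 15 [ 18. 105. 119.] | 80 9 [ 19. 115. 120.] | 85 5 [ 18.  19. 116.] | 90 6 [18. 19. 21.] |
```

View pics/g4.png

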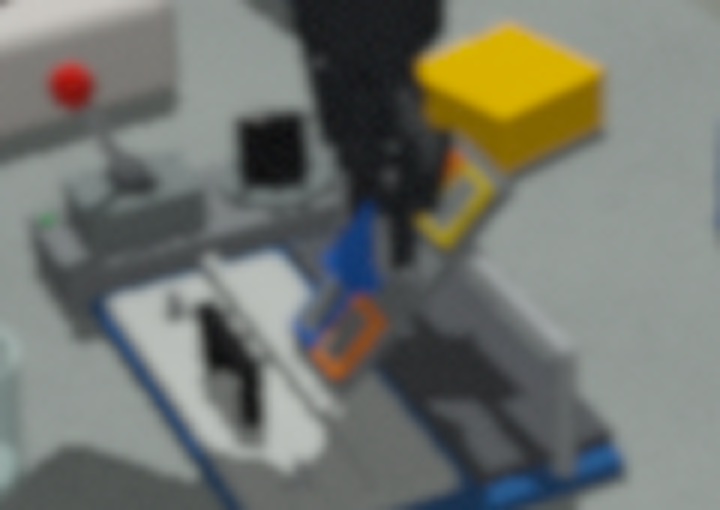

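The drop worked: the tray leans at about 44° with its foot on the plate behind the lip at (335,375). I'll regrip the rib and drag it to the lip.

Converted, 0.004 m is 0.8, 0.003 m is 0.6.

```bash
echo '[0.8,0,0,0,0.8,0,0,0,0.8,0,0.6,0,0,0,0.4,0,0,0,0,0]' | python3 steer.py | egrep 'pos|wrist|gripper_f'
echo '[0,0,0,0,0,0,0,0,0,0,0,0,0,0,0,0,0,0,0,0]' | python3 steer.py 0.0 | egrep 'pos|wrist|gripper'
echo '[0.4,0,0.2,0,0,0,0,0,0.4,0,0.2,0,0,0,0,0,0,0,0,0]' | python3 steer.py  | egrep 'pos|wrist|gripper_f'
python3 - <<'E'
from h import *
f=cam('side','s10'); prof(f,-32,-16)
E
```

```text
ee_pos: [0.5588, 0.1616, 0.0741]
wrist_force: [1.2, 0.0, 0.2]
gripper_force: 0.0
ee_pos: [0.5595, 0.1617, 0.0747]
wrist_force: [-0.7, -0.2, 1.9]
gripper_width: 0.0112
gripper_force: 58.6
ee_pos: [0.5582, 0.1623, 0.0747]
wrist_force: [4.5, -2.0, 7.2]
gripper_force: 59.5
-60 10 [25. 49. 60.] | -55 2 [20. 20. 20.] | -50 6 [18. 20. 23.] | -45 5 [18. 20. 21.] | -40 6 [19. 21. 23.] | -35 7 [19. 28. 31.] | -30 2 [30. 30. 30.] | -25 3 [21. 21. 22.] | -20 17 [19. 29. 41.] | -15 10 [22. 40. 43.] | -10 12 [27. 44. 48.] | -5 16 [ 19.  50. 128.] | 0 22 [ 20.  56. 129.] | 5 31 [ 20.  60. 107.] | 10 18 [ 47.  88. 107.] | 15 25 [ 12.  61. 101.] | 20 15 [20. 62. 69.] | 25 11 [19. 70. 73.] | 30 13 [18. 74. 80.] | 35 9 [19. 76. 82.] | 40 15 [18. 83. 87.] | 45 18 [ 19.  92. 100.] | 50 20 [ 18.  93. 104.] | 55 17 [ 19. 105. 112.] | 60 16 [ 18. 103. 114.] | 65 17 [ 19. 112. 120.] | 70 14 [ 20. 107. 121.] | 75 12 [ 20. 117. 121.] | 80 6 [ 19.  70. 119.] | 85 3 [ 18.  18. 106.] | 90 3 [19. 20. 22.] | 95 2 [20. 20. 21.] |
```

Converted, 0.002 m is 0.4, 0.001 m is 0.2.

```bash
echo '[0.4,0,0,0,0.2,0,0,0,0,0,0,0,0,0,0,0]' | python3 steer.py | egrep 'pos|wrist|gripper_f'
echo '[0.4,0,0,0,0.2,0,0,0,0,0,0,0,0,0,0,0]' | python3 steer.py | egrep 'pos|wrist|gripper_f'
echo '[0.4,0,0,0,0.2,0,0,0,0,0,0,0,0,0,0,0]' | python3 steer.py | egrep 'pos|wrist|gripper_f'
python3 - <<'E'
from h import *
f=cam('side','s11'); prof(f,-32,-16)
E
```

```text
ee_pos: [0.5549, 0.163, 0.0747]
wrist_force: [3.4, 0.5, 7.7]
gripper_force: 59.5
ee_pos: [0.5519, 0.1634, 0.0747]
wrist_force: [3.4, 0.1, 6.7]
gripper_force: 59.5
ee_pos: [0.55, 0.1637, 0.0748]
wrist_force: [6.1, -0.0, 6.0]
gripper_force: 59.2
-60 6 [21. 31. 62.] | -55 2 [19. 19. 19.] | -50 6 [18. 20. 21.] | -45 6 [19. 20. 22.] | -40 5 [19. 21. 31.] | -35 12 [19. 26. 31.] | -30 6 [28. 30. 35.] | -25 14 [26. 37. 44.] | -20 11 [28. 43. 49.] | -15 15 [18. 48. 52.] | -10 23 [ 18.  53. 129.] | -5 29 [ 20.  59. 108.] | 0 21 [ 21.  62. 106.] | 5 29 [ 19.  64. 105.] | 10 10 [32. 64. 86.] | 15 19 [11. 63. 76.] | 20 14 [15. 45. 75.] | 25 13 [18. 74. 82.] | 30 15 [21. 81. 86.] | 35 23 [ 19.  88. 100.] | 40 14 [ 19.  91. 101.] | 45 18 [ 21.  98. 108.] | 50 16 [ 20. 108. 113.] | 55 19 [ 22. 107. 118.] | 60 19 [ 19. 110. 120.] | 65 16 [ 20. 107. 120.] | 70 9 [ 19. 117. 122.] | 75 9 [ 20. 112. 119.] | 80 2 [19. 20. 21.] | 85 5 [18. 20. 21.] | 90 5 [19. 19. 22.] |
```

```bash
echo '[0,0,0,0,0,0,0,0,0,0,0,0,0,0,0,0,0,0,0,0]' | python3 steer.py 0.032 | egrep 'pos|wrist|gripper'
echo '[0,0,-4,0,0,0,-6,0,0,0,-7,0,0,0,-7,0,0,0,0,0]' | python3 steer.py | egrep 'pos|wrist|gripper_f'
python3 - <<'E'
from h import *
f=cam('side','s12'); prof(f,-32,-16)
cv2.imwrite('pics/g5.png',cv2.resize(f['img'][130:215,170:290],None,fx=6,fy=6,interpolation=cv2.INTER_CUBIC)[...,::-1])
go(.4496,-.2601,.2,1.53)
E
```

```text
ee_pos: [0.546, 0.1626, 0.0721]
wrist_force: [0.1, -0.9, 0.1]
gripper_width: 0.0319
gripper_force: 0.0
ee_pos: [0.5499, 0.1635, 0.2006]
wrist_force: [0.4, 0.4, 0.7]
gripper_force: 0.0
-60 3 [27. 59. 59.] | -55 2 [20. 20. 21.] | -50 4 [18. 21. 22.] | -45 5 [17. 18. 21.] | -40 7 [18. 20. 21.] | -35 10 [21. 26. 32.] | -30 5 [28. 31. 37.] | -25 14 [25. 32. 40.] | -20 14 [28. 40. 45.] | -15 13 [19. 45. 50.] | -10 17 [18. 40. 50.] | -5 18 [21. 51. 57.] | 0 13 [19. 50. 60.] | 5 11 [19. 53. 58.] | 10 9 [13. 57. 61.] | 15 22 [13. 56. 65.] | 20 13 [18. 65. 70.] | 25 15 [20. 69. 73.] | 30 17 [19. 72. 78.] | 35 11 [18. 78. 83.] | 40 21 [19. 83. 94.] | 45 18 [19. 88. 99.] | 50 21 [ 19.  91. 102.] | 55 19 [ 19.  86. 106.] | 60 14 [ 20. 103. 111.] | 65 17 [ 20. 106. 115.] | 70 11 [ 19. 110. 116.] | 75 13 [ 17. 108. 115.] | 80 6 [19. 21. 88.] | 85 4 [18. 20. 21.] | 90 4 [19. 20. 21.] | 95 2 [21. 21. 21.] | 
t 26.62 tcp [0.5485 0.1636 0.1969] shift [ 0.0665 -0.4299 -0.0053] turn -0.035 closing 1.495 tilt [ 0.008  0.004 -1.   ] q6 -2.21 w 0.0320 F [ 0.5 -0.3 -1. ]
```

View pics/g5.png

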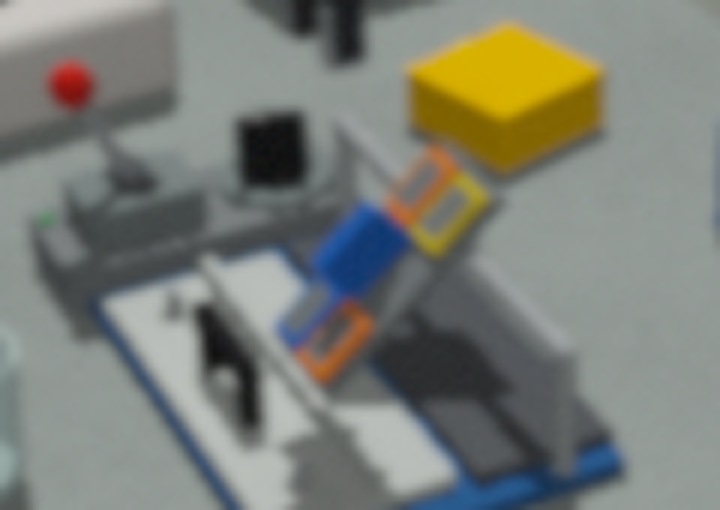

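The first tray rests on the rail with its foot just behind the lip ((320,385) in the crop). Picture budget is used up, so I'll work from numbers from here. Next is tray 2.

Converted, -0.036 m is -7.2, -0.034 m is -6.8.

```bash
echo '[1,-6.8,0,0,1,-7.2,0,0,1,-7.2,0,0,1,-7.2,0,0,1,-7.2,0,0]' | python3 steer.py .085| egrep 'pos|wrist'
echo '[0.4,-7.2,0,0,0.4,-7.2,0,0,0.4,-7.2,0,0,0.4,-7.2,0,0,0.4,-7.2,0,0]' | python3 steer.py | egrep 'pos|wrist'
echo '[0,-7.2,0,0,0,-7.2,0,-0.175,0,0,0,0,0,0,0,0,0,0,0,0]' | python3 steer.py | egrep 'pos|wrist'
echo '[0,0,0,0,0,0,0,0,0,0,0,0,0,0,0,0,0,0,0,0]' | python3 steer.py | egrep 'pos|wrist'
python3 - <<'E'
from h import *
f=cam('wrist','w4')
go(.4496,-.2601,.0165,1.53)
h=hsv(f);b=(h[...,0]>100)&(h[...,0]<125)&(h[...,1]>130);z=cloud(f)[...,2]
for c,st,m in blobs(b,150):
    r=cv2.minAreaRect(np.argwhere(m)[:,::-1].astype(np.float32)); w=ray(f,cv2.boxPoints(r),.042)[:,:2]*1000
    print(c.round(1),st[4],np.nanmedian(z[m]).round(3),[np.round(q,1) for q in cv2.minAreaRect(w.astype(np.float32))])
P=cloud(f); m=(P[...,2]>.006)&(P[...,2]<.05)&(P[...,1]<-.19)
for c,st,mm in blobs(m,500): print("tray",c.round(0),st[4],[np.round(q,1) for q in cv2.minAreaRect((P[mm][:,:2]*1000).astype(np.float32))])
E
```

```text
ee_pos: [0.5067, -0.0143, 0.1916]
wrist_force: [0.5, -0.2, -0.2]
ee_pos: [0.4832, -0.193, 0.1917]
wrist_force: [1.0, -0.3, -0.1]
ee_pos: [0.4784, -0.2632, 0.1916]
wrist_force: [0.3, 0.5, -0.3]
ee_pos: [0.4791, -0.2629, 0.1928]
wrist_force: [0.2, -0.4, 0.4]
t 28.33 tcp [ 0.479  -0.263   0.1927] shift [0.0296 0.0017 0.1762] turn 0.000 closing 1.530 tilt [ 0. -0. -1.] q6 -1.40 w 0.0849 F [ 0.3 -0.7  0.3]
[254.4 143.4] 645 0.041 [array([ 448.6, -261.8]), array([12.3, 44.2]), np.float64(89.0)]
tray [255. 135.] 9031 [array([ 449.1, -261.9]), array([ 63.8, 139.6]), np.float64(88.6)]
```

Converted, 0.04 m is 8, 0.03 m is 6, -0.02 rad is -0.1.

```bash
echo '[6,0,6,-0.1,0,0,8,0,0,0,8,0,0,0,6,0,0,0,3,0]' | python3 steer.py | egrep 'pos|wrist'
echo '[0,0,2,0,0,0,1.8,0,0,0,0.4,0,0,0,0,0,0,0,0,0]' | python3 steer.py | egrep 'pos|wrist'
echo '[0,0,0,0,0,0,0,0,0,0,0,0,0,0,0,0,0,0,0,0]' | python3 steer.py 0 | egrep 'pos|wrist'
echo '[0,0,0,0,0,0,0,0,0,0,0,0,0,0,0,0,0,0,0,0]' | python3 steer.py | egrep 'pos|wrist|gripper'
```

```text
ee_pos: [0.4467, -0.2611, 0.0343]
wrist_force: [-0.3, 0.8, 0.2]
ee_pos: [0.4504, -0.2625, 0.0182]
wrist_force: [0.4, -0.2, 0.2]
ee_pos: [0.4496, -0.2622, 0.0174]
wrist_force: [-0.0, 0.9, 0.2]
ee_pos: [0.4496, -0.2622, 0.0174]
wrist_force: [-0.9, 0.4, 4.1]
gripper_width: 0.0109
gripper_force: 60.4
```

```bash
echo '[0,0,-4,0,0,0,-7,0,0,0,-8,0,0,0,-8,0,0,0,-5,0.275]' | python3 steer.py | egrep 'pos|wrist'
echo '[0,0,0,0,0,0,0,0,0,0,0,0,0,0,0,0,0,0,0,0]' | python3 steer.py | egrep 'pos|wrist|gripper'
python3 -c "
from h import *
t=towld([14.5,-76,140]);print(t);go(*t,1.4953)"
```

```text
ee_pos: [0.4501, -0.2627, 0.1809]
wrist_force: [1.1, 0.4, -1.0]
ee_pos: [0.4485, -0.2618, 0.1753]
wrist_force: [0.5, 0.4, -2.2]
gripper_width: 0.0107
gripper_force: 59.7
[0.55442827 0.0859233  0.14      ]
t 30.83 tcp [ 0.4485 -0.2618  0.1753] shift [-0.0793  0.3548  0.0354] turn -0.001 closing 1.495 tilt [-0.003  0.001 -1.   ] q6 -1.42 w 0.0107 F [ 0.5  0.4 -2.2]
```

Converted, 0.0355 m is 7.1, -0.008 m is -1.6.

```bash
echo '[-0.8,3.6,0,0,-1.6,7.1,0,0,-1.6,7.1,0,0,-1.6,7.1,0,0,-1.6,7.1,0,0]' | python3 steer.py | egrep 'pos|wrist'
echo '[-1.6,7.1,0,0,-1.6,7.1,0,0,-1.6,7.1,0,0,-1.6,7.1,0,0,-1.6,7.1,0,0]' | python3 steer.py | egrep 'pos|wrist'
echo '[-0.6,3.5,0,0,0,0,2.4,0,0,0,2.4,0,0,0,2.4,0,0,0,0,0]' | python3 steer.py | egrep 'pos|wrist'
echo '[0,0,0,0,0,0,0,0,0,0,0,0,0,0,0,0,0,0,0,0]' | python3 steer.py | egrep 'pos|wrist|gripper'
python3 -c "
from h import *
t=towld([14.5,-76,110]);go(*t,1.4953); f=cam('side','s13'); prof(f,-106,-90)"
```

```text
ee_pos: [0.4972, -0.1039, 0.1762]
wrist_force: [0.9, -1.0, -1.5]
ee_pos: [0.5507, 0.0703, 0.1761]
wrist_force: [1.4, -0.4, -1.0]
ee_pos: [0.5531, 0.0856, 0.1373]
wrist_force: [-1.1, -0.4, -2.3]
ee_pos: [0.5555, 0.0858, 0.1417]
wrist_force: [-0.2, -0.8, -1.8]
gripper_width: 0.0105
gripper_force: 59.6
t 32.50 tcp [0.5555 0.0858 0.1417] shift [0.0012 0.     0.0317] turn -0.001 closing 1.494 tilt [ 0.001  0.    -1.   ] q6 -2.08 w 0.0105 F [-0.2 -0.8 -1.8]
-60 8 [19. 21. 29.] | -55 7 [ 19.  20. 128.] | -50 5 [19. 19. 20.] | -45 7 [19. 19. 22.] | -40 5 [19. 20. 21.] | -35 10 [20. 28. 31.] | -30 5 [27. 28. 31.] | -25 3 [19. 19. 20.] | -20 5 [20. 21. 21.] | -15 6 [18. 20. 21.] | -10 7 [18. 20. 22.] | -5 5 [19. 20. 21.] | 0 8 [18. 20. 89.] | 5 3 [19. 20. 20.] | 10 1 [13. 13. 13.] | 15 10 [11. 14. 21.] | 20 4 [20. 20. 21.] | 25 5 [19. 20. 22.] | 30 3 [17. 19. 20.] | 35 6 [18. 20. 22.] | 40 6 [19. 20. 21.] | 45 5 [18. 19. 22.] | 50 6 [18. 20. 21.] | 55 15 [19. 83. 89.] | 60 10 [18. 21. 89.] | 65 5 [18. 21. 87.] | 70 3 [17. 19. 21.] | 85 2 [19. 20. 21.] | 90 5 [20. 22. 22.] |
```

Converted, 0.011 m is 2.2, 0.01 m is 2.

```bash
echo '[0.2,0,2.2,0,0,0,2.2,0,0,0,2,0,0,0,0,0,0,0,0,0]' | python3 steer.py | egrep 'pos|wrist'
echo '[0,0,0.6,0,-0.2,0,0.6,0,-0.2,0,0.6,0,0,0,0,0,0,0,0,0]' | python3 steer.py | egrep 'pos|wrist|gripper_f'
echo '[-0.2,0,0.4,0,-0.2,0,0.4,0,-0.2,0,0.4,0,0,0,0,0,0,0,0,0]' | python3 steer.py | egrep 'pos|wrist|gripper_f'
python3 -c "
from h import *
f=cam('side','s14'); prof(f,-106,-90)"
```

```text
ee_pos: [0.5541, 0.0857, 0.1089]
wrist_force: [0.3, -0.8, -0.5]
ee_pos: [0.5561, 0.0858, 0.1033]
wrist_force: [-11.9, 0.5, 15.5]
gripper_force: 63.1
ee_pos: [0.5567, 0.0857, 0.0977]
wrist_force: [-21.0, 3.2, 23.9]
gripper_force: 67.7
-60 7 [19. 21. 23.] | -55 12 [18. 21. 81.] | -50 15 [19. 78. 82.] | -45 15 [18. 85. 88.] | -40 12 [20. 83. 90.] | -35 21 [20. 33. 89.] | -30 8 [30. 89. 91.] | -25 11 [20. 88. 92.] | -20 13 [18. 89. 92.] | -15 9 [18. 90. 92.] | -10 12 [18. 90. 92.] | -5 11 [19. 22. 88.] | 0 15 [18. 78. 96.] | 5 22 [ 20.  98. 129.] | 10 21 [ 13. 100. 127.] | 15 31 [ 12.  91. 127.] | 20 17 [ 19.  91. 122.] | 25 11 [18. 90. 92.] | 30 11 [19. 89. 94.] | 35 12 [18. 21. 93.] | 40 16 [ 18.  92. 100.] | 45 12 [ 19.  97. 102.] | 50 10 [ 19.  61. 102.] | 55 16 [ 18. 100. 104.] | 60 14 [ 20. 100. 105.] | 65 11 [ 19. 103. 105.] | 70 9 [ 20. 105. 107.] | 75 5 [104. 107. 108.] | 80 5 [100. 103. 106.] | 85 4 [ 32.  99. 100.] | 90 7 [19. 21. 22.] |
```

```bash
echo '[0,0,-1.8,0,1,0,0,0,1,0,0,0,0.8,0,0,0,0,0,0,0]' | python3 steer.py | egrep 'pos|wrist|gripper_f'
echo '[0,0,0.8,0,0,0,0.8,0,0,0,0.6,0,0,0,0,0,0,0,0,0]' | python3 steer.py | egrep 'pos|wrist|gripper_f'
echo '[0,0,0.6,0,0,0,0.6,0,0,0,0.6,0,0,0,0,0,0,0,0,0]' | python3 steer.py | egrep 'pos|wrist|gripper_f'
python3 -c "
from h import *
f=cam('side','s15'); prof(f,-106,-90)"
```

```text
ee_pos: [0.5441, 0.0865, 0.1025]
wrist_force: [0.8, 0.9, -1.6]
gripper_force: 63.7
ee_pos: [0.5443, 0.0866, 0.0925]
wrist_force: [-8.8, 1.0, 7.7]
gripper_force: 66.4
ee_pos: [0.5428, 0.0866, 0.0833]
wrist_force: [-13.2, 2.0, 12.0]
gripper_force: 70.8
-60 8 [19. 20. 45.] | -55 17 [19. 55. 63.] | -50 15 [19. 62. 66.] | -45 15 [19. 63. 67.] | -40 13 [19. 66. 68.] | -35 19 [21. 30. 71.] | -30 12 [29. 69. 73.] | -25 12 [21. 71. 76.] | -20 10 [19. 45. 75.] | -15 10 [18. 22. 73.] | -10 19 [ 19.  72. 124.] | -5 37 [ 19.  94. 116.] | 0 22 [ 20.  75. 111.] | 5 29 [ 20.  96. 115.] | 10 10 [12. 79. 80.] | 15 17 [12. 19. 82.] | 20 13 [20. 82. 85.] | 25 12 [18. 85. 93.] | 30 13 [20. 86. 94.] | 35 14 [19. 92. 96.] | 40 18 [19. 91. 99.] | 45 14 [ 20.  98. 102.] | 50 16 [ 18.  99. 104.] | 55 14 [ 19.  22. 103.] | 60 10 [ 20. 102. 105.] | 65 10 [ 19.  99. 104.] | 70 7 [ 20. 100. 102.] | 75 1 [98. 98. 98.] | 85 2 [19. 20. 20.] | 90 5 [18. 21. 21.] | 95 1 [20. 20. 20.] |
```

Converted, 0.003 m is 0.6.

```bash
echo '[0,0,0.6,0,0,0,0.6,0,0,0,0.6,0,0,0,0,0,0,0,0,0]' | python3 steer.py | egrep 'pos|wrist|gripper_f'
python3 -c "
from h import *
f=cam('side','s16'); prof(f,-106,-90)"
```

```text
ee_pos: [0.5424, 0.0866, 0.0739]
wrist_force: [-14.7, 2.3, 10.4]
gripper_force: 76.3
-60 6 [19. 21. 30.] | -55 6 [19. 21. 21.] | -50 20 [19. 37. 47.] | -45 14 [19. 40. 49.] | -40 12 [21. 49. 52.] | -35 14 [20. 51. 56.] | -30 8 [49. 56. 57.] | -25 10 [20. 37. 57.] | -20 13 [21. 61. 63.] | -15 16 [ 19.  57. 124.] | -10 32 [ 19.  82. 128.] | -5 35 [ 19.  88. 109.] | 0 28 [ 20.  67. 101.] | 5 24 [ 20.  79. 105.] | 10 9 [34. 71. 91.] | 15 15 [12. 20. 74.] | 20 14 [16. 47. 76.] | 25 11 [20. 78. 81.] | 30 18 [19. 82. 92.] | 35 13 [19. 90. 94.] | 40 14 [18. 92. 96.] | 45 15 [ 18.  97. 101.] | 50 12 [ 20.  98. 103.] | 55 19 [ 20. 101. 106.] | 60 9 [ 20. 104. 107.] | 65 11 [ 18.  21. 103.] | 70 7 [ 20. 102. 104.] | 85 1 [20. 20. 20.] | 90 6 [18. 19. 22.] |
```

Units first: shifts go in units of 5 mm and turns go in units of 0.2 rad. So -0.008 m is -1.6, -0.006 m is -1.2.

```bash
echo '[0,0,-1.6,0,0,0,-1.6,0,-1.6,0,0,0,-1.6,0,0,0,-1.2,0,0,0]' | python3 steer.py | egrep 'pos|wrist|gripper_f'
echo '[0,0,0,0,0,0,0,0,0,0,0.4,0,0,0,0,0,0,0,0,0]' | python3 steer.py | egrep 'pos|wrist|gripper_f'
echo '[0,0,0.4,0,0,0,0,0,0,0,0,0]' | python3 steer.py | egrep 'pos|wrist|gripper_f'
python3 -c "
from h import *
f=cam('side','s17'); prof(f,-106,-90)
from rig import env;print(tostand(env.observe()['ee_pos']))"
```

```text
ee_pos: [0.5685, 0.0848, 0.0899]
wrist_force: [-0.0, -0.0, -2.2]
gripper_force: 74.0
ee_pos: [0.5669, 0.0849, 0.088]
wrist_force: [-0.4, 0.6, -1.6]
gripper_force: 74.1
ee_pos: [0.5669, 0.0849, 0.0877]
wrist_force: [-5.5, 0.8, 8.0]
gripper_force: 75.8
-60 9 [18. 20. 31.] | -55 7 [19. 20. 20.] | -50 5 [19. 20. 22.] | -45 7 [19. 20. 22.] | -40 3 [19. 21. 22.] | -35 13 [19. 26. 33.] | -30 3 [27. 30. 31.] | -25 16 [19. 51. 62.] | -20 14 [21. 55. 63.] | -15 15 [19. 62. 67.] | -10 16 [20. 62. 69.] | -5 13 [19. 68. 72.] | 0 16 [19. 70. 75.] | 5 13 [18. 70. 77.] | 10 6 [26. 72. 77.] | 15 33 [ 11.  73. 124.] | 20 30 [ 21.  97. 119.] | 25 25 [ 20.  95. 117.] | 30 22 [ 20.  84. 119.] | 35 15 [19. 82. 85.] | 40 11 [19. 86. 89.] | 45 11 [20. 87. 91.] | 50 16 [ 22.  93. 101.] | 55 22 [ 19.  98. 105.] | 60 15 [ 20. 104. 108.] | 65 14 [ 19. 108. 112.] | 70 11 [ 21. 111. 113.] | 75 11 [109. 115. 117.] | 80 7 [114. 117. 119.] | 85 9 [ 19. 118. 120.] | 90 8 [ 19. 114. 118.] | 95 4 [ 18.  19. 102.] | 
[ 27.05690713 -76.10871505  87.68773461]
```

Converted, 0.005 m is 1, 0.002 m is 0.4.

```bash
echo '[1,0,0,0,0,0,0.4,0,0,0,0.4,0,0,0,0,0,0,0,0,0]' | python3 steer.py | egrep 'pos|wrist|gripper_f'
echo '[0,0,0.4,0,0,0,0.2,0,0,0,0,0,0,0,0,0]' | python3 steer.py | egrep 'pos|wrist|gripper_f'
python3 -c "
from h import *
f=cam('side','s18'); prof(f,-106,-90)
from rig import env;print(tostand(env.observe()['ee_pos']))"
```

```text
ee_pos: [0.5616, 0.0854, 0.0845]
wrist_force: [-11.7, 0.6, 16.6]
gripper_force: 77.2
ee_pos: [0.5615, 0.0854, 0.0837]
wrist_force: [-19.2, 2.1, 30.3]
gripper_force: 80.0
-60 8 [19. 20. 29.] | -55 5 [18. 20. 21.] | -50 7 [18. 19. 22.] | -45 4 [19. 20. 21.] | -40 6 [19. 19. 21.] | -35 12 [19. 29. 31.] | -30 13 [29. 46. 55.] | -25 11 [21. 53. 58.] | -20 15 [20. 59. 61.] | -15 17 [19. 59. 64.] | -10 16 [20. 63. 67.] | -5 14 [17. 64. 71.] | 0 17 [19. 69. 73.] | 5 10 [ 19.  70. 129.] | 10 26 [ 28.  93. 117.] | 15 24 [ 13.  96. 114.] | 20 29 [ 18.  76. 113.] | 25 23 [ 20.  79. 112.] | 30 11 [20. 80. 92.] | 35 17 [19. 80. 85.] | 40 11 [20. 85. 89.] | 45 15 [18. 89. 97.] | 50 20 [ 21.  97. 104.] | 55 9 [ 19.  22. 104.] | 60 18 [ 20. 103. 108.] | 65 13 [ 21. 108. 111.] | 70 9 [ 19. 111. 113.] | 75 10 [107. 114. 117.] | 80 7 [110. 116. 117.] | 85 7 [ 48. 114. 115.] | 90 6 [18. 19. 20.] | 95 2 [19. 19. 19.] | 
[ 21.53689397 -75.94607388  83.66912847]
```

```bash
echo '[0,0,-0.4,0,0,0,0,0,0,0,0,0,0,0,0,0,0,0,0,0]' | python3 steer.py 0.032 | egrep 'pos|wrist|gripper'
python3 -c "
from h import *
f=cam('side','s19'); prof(f,-106,-90)
from rig import env;print(tostand(env.observe()['ee_pos']))"
```

```text
ee_pos: [0.5621, 0.0851, 0.0804]
wrist_force: [-0.9, -0.2, -0.5]
gripper_width: 0.0321
gripper_force: 0.0
-60 6 [21. 22. 30.] | -55 6 [19. 20. 21.] | -50 6 [18. 20. 21.] | -45 5 [19. 20. 21.] | -40 5 [19. 20. 22.] | -35 13 [20. 27. 32.] | -30 2 [30. 30. 30.] | -25 9 [21. 29. 35.] | -20 12 [21. 37. 41.] | -15 11 [34. 42. 46.] | -10 12 [21. 47. 51.] | -5 15 [19. 50. 55.] | 0 17 [19. 54. 59.] | 5 14 [ 20.  59. 127.] | 10 33 [ 13.  93. 124.] | 15 28 [ 12.  62. 109.] | 20 19 [17. 65. 99.] | 25 20 [ 20.  69. 109.] | 30 17 [ 18.  74. 106.] | 35 15 [19. 75. 83.] | 40 15 [19. 80. 89.] | 45 18 [19. 88. 98.] | 50 18 [ 19.  98. 104.] | 55 14 [ 19. 103. 108.] | 60 17 [ 19. 105. 113.] | 65 17 [ 20. 112. 117.] | 70 7 [ 21. 118. 119.] | 75 4 [112. 115. 117.] | 80 5 [116. 117. 119.] | 85 1 [21. 21. 21.] | 90 7 [17. 19. 21.] | 95 1 [20. 20. 20.] | 
[ 22.1754715  -76.20507346  80.48518751]
```

```bash
echo '[0.8,0,0,0,0.8,0,0,0,0.6,0,0.6,0,0,0,0.6,0,0,0,0,0]' | python3 steer.py | egrep 'pos|wrist'
echo '[0,0,0,0,0,0,0,0,0,0,0,0,0,0,0,0,0,0,0,0]' | python3 steer.py 0.0 | egrep 'pos|wrist|gripper'
echo '[0.4,0,0,0,0.4,0,0,0,0.4,0,0,0,0,0,0,0,0,0,0,0]' | python3 steer.py  | egrep 'pos|wrist|gripper_f'
python3 -c "
from h import *
f=cam('side','s20'); prof(f,-106,-90)"
```

```text
ee_pos: [0.5505, 0.086, 0.0744]
wrist_force: [0.3, -0.3, -0.6]
ee_pos: [0.5513, 0.086, 0.0752]
wrist_force: [0.4, -0.3, 0.6]
gripper_width: 0.0114
gripper_force: 59.6
ee_pos: [0.5457, 0.0867, 0.0754]
wrist_force: [3.6, 0.0, -1.3]
gripper_force: 59.2
-60 8 [19. 21. 30.] | -55 6 [18. 20. 22.] | -50 5 [18. 20. 21.] | -45 4 [19. 19. 21.] | -40 6 [19. 20. 21.] | -35 12 [19. 28. 31.] | -30 7 [28. 30. 36.] | -25 11 [29. 39. 43.] | -20 11 [27. 43. 45.] | -15 11 [19. 47. 50.] | -10 19 [ 20.  54. 127.] | -5 35 [ 20.  59. 116.] | 0 21 [ 19.  60. 107.] | 5 27 [ 19.  84. 106.] | 10 19 [ 54.  66. 104.] | 15 22 [12. 19. 70.] | 20 15 [19. 69. 73.] | 25 9 [19. 74. 78.] | 30 18 [19. 77. 82.] | 35 17 [20. 83. 89.] | 40 21 [ 19.  93. 100.] | 45 15 [ 18. 100. 107.] | 50 16 [ 20. 102. 109.] | 55 15 [ 20. 109. 114.] | 60 15 [ 19. 113. 117.] | 65 18 [ 19. 113. 119.] | 70 7 [ 21. 116. 119.] | 75 3 [116. 118. 120.] | 85 2 [20. 21. 22.] | 90 5 [17. 19. 21.] | 95 1 [19. 19. 19.] |
```

```bash
echo '[0.2,0,0,0,0,0,0,0,0,0,0,0,0,0,0,0,0,0,0,0]' | python3 steer.py | egrep 'pos|wrist'
echo '[0,0,0,0,0,0,0,0,0,0,0,0,0,0,0,0,0,0,0,0]' | python3 steer.py 0.032 | egrep 'pos|wrist|gripper'
echo '[0,0,-4,0,0,0,-6,0,0,0,-7,0,0,0,-7,0,0,0,0,0]' | python3 steer.py | egrep 'pos|wrist|gripper_f'
python3 -c "
from h import *
f=cam('side','s21'); prof(f,-106,-90); prof(f,-30,-14)
t=towld([35,172,200]);print(t);go(*t,1.4953)"
```

```text
ee_pos: [0.5454, 0.0867, 0.0755]
wrist_force: [4.6, 0.0, -1.7]
ee_pos: [0.5439, 0.0866, 0.075]
wrist_force: [0.4, 0.5, 0.0]
gripper_width: 0.0321
gripper_force: 0.0
ee_pos: [0.5478, 0.087, 0.2031]
wrist_force: [1.7, 0.1, 0.8]
gripper_force: 0.0
-60 7 [19. 20. 31.] | -55 6 [18. 19. 21.] | -50 5 [19. 20. 21.] | -45 6 [19. 20. 21.] | -40 5 [18. 19. 22.] | -35 12 [20. 28. 31.] | -30 5 [29. 30. 33.] | -25 14 [28. 36. 40.] | -20 10 [38. 43. 45.] | -15 12 [31. 46. 49.] | -10 8 [20. 49. 52.] | -5 18 [19. 53. 58.] | 0 11 [20. 57. 62.] | 5 10 [19. 54. 58.] | 10 12 [13. 59. 63.] | 15 19 [12. 21. 67.] | 20 14 [18. 66. 70.] | 25 11 [19. 71. 74.] | 30 16 [20. 76. 79.] | 35 15 [19. 22. 84.] | 40 19 [21. 86. 96.] | 45 11 [20. 96. 99.] | 50 13 [ 21.  98. 103.] | 55 14 [ 21. 104. 108.] | 60 14 [ 18. 103. 112.] | 65 16 [ 20. 111. 114.] | 70 8 [ 21. 113. 116.] | 75 6 [111. 113. 114.] | 80 1 [113. 113. 113.] | 85 3 [17. 17. 20.] | 90 5 [20. 20. 21.] | 95 1 [18. 18. 18.] | 
-60 3 [58. 59. 60.] | -55 2 [21. 21. 21.] | -50 3 [21. 23. 23.] | -45 5 [20. 21. 23.] | -40 6 [19. 20. 21.] | -35 10 [19. 28. 31.] | -30 7 [26. 31. 36.] | -25 10 [28. 37. 39.] | -20 8 [37. 43. 45.] | -15 8 [39. 45. 49.] | -10 12 [33. 49. 55.] | -5 8 [29. 51. 57.] | 0 8 [51. 57. 60.] | 5 4 [55. 57. 58.] | 10 8 [56. 60. 61.] | 15 7 [61. 63. 65.] | 20 6 [67. 67. 70.] | 25 9 [68. 72. 75.] | 30 5 [74. 76. 78.] | 35 9 [75. 80. 82.] | 40 14 [82. 87. 95.] | 45 9 [ 87.  97. 100.] | 50 10 [ 89.  99. 103.] | 55 12 [ 96. 103. 107.] | 60 8 [101. 110. 112.] | 65 11 [104. 112. 117.] | 70 5 [100. 111. 116.] | 75 6 [111. 114. 116.] | 80 1 [110. 110. 110.] | 
[0.59356905 0.3316708  0.2       ]
t 40.62 tcp [0.5464 0.0872 0.1995] shift [-0.0285  0.2474  0.0006] turn -0.000 closing 1.495 tilt [ 0.008  0.003 -1.   ] q6 -2.09 w 0.0321 F [-0.6  1.1 -0.3]
```

```bash
echo '[-1.4,7,0,0,-1.4,7,0,0,-1.4,7,0,0,-1.4,7.2,0,0,0,7.2,0,0]' | python3 steer.py .05| egrep 'pos|wrist'
echo '[0,7.2,0,0,0,7,0,0,0,0,0,-0.6,0,0,0,-0.625,0,0,0,-0.625]' | python3 steer.py | egrep 'pos|wrist'
echo '[0,0,0,-0.625,0,0,0,-0.625,0,0,0,-0.625,0,0,0,-0.625,0,0,0,-0.625]' | python3 steer.py | egrep 'pos|wrist'
echo '[0,0,0,-0.625,0,0,0,-0.625,0,0,0,-0.625,0,0,0,-0.625,0,0,0,-0.625]' | python3 steer.py | egrep 'pos|wrist'
echo '[0,0,0,-0.625,0,0,0,-0.625,0,0,0,-0.625,0,0,0,-0.625,0,0,0,-0.625]' | python3 steer.py | egrep 'pos|wrist'
echo '[0,0,0,-0.625,0,0,0,-0.625,0,0,0,-0.625,0,0,0,-0.625,0,0,0,-0.625]' | python3 steer.py | egrep 'pos|wrist'
echo '[0,0,0,-0.625,0,0,0,-0.125,0,0,0,0,0,0,0,0,0,0,0,0]' | python3 steer.py | egrep 'pos|wrist'
python3 - <<'E'
from h import *
f=load("top0");Q=tostand(cloud(f)); H=hsv(f); m=(Q[...,2]>62)&(Q[...,2]<84)&(abs(Q[...,1]-172)<35)&(abs(Q[...,0]-35)<35)
for c,st,mm in blobs(m,20): print(st[4],np.nanmean(Q[mm],0).round(1),[np.round(q,1) for q in cv2.minAreaRect(Q[mm][:,:2].astype(np.float32))])
go(*towld([35,172,48]),1.4953)
E
```

```text
ee_pos: [0.5859, 0.2622, 0.1937]
wrist_force: [0.8, 0.7, -0.1]
ee_pos: [0.5904, 0.3325, 0.1933]
wrist_force: [-0.1, -0.3, 0.1]
ee_pos: [0.5906, 0.3316, 0.1938]
wrist_force: [0.8, -0.1, -0.5]
ee_pos: [0.5906, 0.3316, 0.1938]
wrist_force: [-0.9, 0.4, 0.3]
ee_pos: [0.5905, 0.3316, 0.1938]
wrist_force: [-0.3, -0.3, 0.8]
ee_pos: [0.5906, 0.3316, 0.1938]
wrist_force: [-0.9, -0.9, 1.0]
ee_pos: [0.5909, 0.3317, 0.1945]
wrist_force: [0.6, 0.2, 1.1]
106 [ 33.8 171.   73.1] [array([ 34.3, 171.7]), array([16.5, 41.3]), np.float64(75.1)]
t 43.53 tcp [0.5909 0.3317 0.1945] shift [ 0.0028 -0.0006  0.1465] turn -0.124 closing -1.770 tilt [-0.001 -0.001 -1.   ] q6 0.63 w 0.0500 F [0.6 0.2 1.1]
```

Run:
```python
from h import *
for n in("top0","t5"):
    f=load(n);Q=tostand(cloud(f)); H=hsv(f)
    m=(Q[...,2]>68)&(Q[...,2]<80)&(abs(Q[...,1]-172)<30)&(abs(Q[...,0]-35)<30)
    q=Q[m][:,:2];w,V=np.linalg.eigh(np.cov(q.T));print(n,len(q),q.mean(0).round(1),np.degrees(np.arctan2(V[1,1],V[0,1])).round(1),np.sqrt(w*12).round(1))
```

```text
top0 94 [ 34.1 171.5] 161.7 [14.7 41. ]
t5 96 [ 34.4 171.1] 161.7 [14.4 40.8]
```

Converted, 0.04 m is 8, 0.02 m is 4, 0.1 rad is 0.5.

```bash
echo '[0.5,-0.1,4,0.5,0,0,8,0.48,0,0,8,0,0,0,4,0,0,0,2,0]' | python3 steer.py | egrep 'pos|wrist'
echo '[0,0,2,0,0,0,1,0,0,0,0,0,0,0,0,0,0,0,0,0]' | python3 steer.py | egrep 'pos|wrist'
python3 -c "
from h import *
go(*towld([35,172,48]),1.175)"
echo '[0,0,0,0,0,0,0,0,0,0,0,0,0,0,0,0,0,0,0,0]' | python3 steer.py 0| egrep 'pos|wrist|gripper'
echo '[0,0,0,0,0,0,0,0,0,0,0,0]' | python3 steer.py | egrep 'pos|wrist|gripper'
```

```text
ee_pos: [0.5914, 0.3303, 0.0605]
wrist_force: [0.3, 0.2, 0.0]
ee_pos: [0.5945, 0.3324, 0.052]
wrist_force: [0.1, -0.4, 0.0]
t 44.37 tcp [0.5945 0.3324 0.052 ] shift [-0.0006  0.0011  0.004 ] turn 0.002 closing -1.964 tilt [ 0.003  0.002 -1.   ] q6 0.44 w 0.0501 F [ 0.1 -0.4  0. ]
ee_pos: [0.5939, 0.3321, 0.051]
wrist_force: [-0.7, 0.1, 3.7]
gripper_width: 0.013
gripper_force: 60.5
ee_pos: [0.5939, 0.3321, 0.0509]
wrist_force: [-1.6, -0.0, 5.3]
gripper_width: 0.0129
gripper_force: 60.8
```

```bash
echo '[0,0,0,0.5,0,0,0,0.6,0,0,0,0.6,0,0,0,0.6,0,0,0,0.6]' | python3 steer.py | egrep 'pos|torq|wrist'
echo '[0,0,0,0.6,0,0,0,0.6,0,0,0,0.6,0,0,0,0.6,0,0,0,0.6]' | python3 steer.py | egrep 'pos|torq|wrist'
python3 -c "
from h import *
go(*towld([35,172,48]),1.4953-1.6); from rig import env; print(env.observe()['torque'])"
echo '[0,0,0,0.25,0,0,0,0.2,0,0,0,0,0,0,0,0,0,0,0,0]' | python3 steer.py | egrep 'pos|torq|wrist'
python3 -c "
from h import *
go(*towld([35,172,48]),1.4953-1.6); from rig import env; print(env.observe()['torque'])"
```

```text
ee_pos: [0.5939, 0.332, 0.0509]
wrist_force: [-1.0, -0.9, 6.6]
ee_pos: [0.5938, 0.332, 0.0509]
wrist_force: [-2.7, 0.0, 5.8]
t 45.87 tcp [0.5938 0.332  0.0509] shift [0.0003 0.0002 0.0029] turn 0.096 closing 3.133 tilt [ 0.001  0.    -1.   ] q6 -0.75 w 0.0126 F [-2.7  0.   5.8]
[ 0.07495427  0.78062992 -0.00121977]
ee_pos: [0.5938, 0.332, 0.0509]
wrist_force: [-2.0, 0.1, 4.8]
t 46.28 tcp [0.5938 0.332  0.0509] shift [0.0003 0.0002 0.0029] turn 0.012 closing 3.049 tilt [ 0.001  0.    -1.   ] q6 -0.83 w 0.0126 F [-2.   0.1  4.8]
[ 0.03381563  0.75932056 -0.00440303]
```

No stop torque yet, so I'll keep turning in small steps.

```bash
for i in 1 2 3; do echo '[0,0,0,0.15,0,0,0,0,0,0,0,0]' | python3 steer.py | egrep 'wristx'
python3 -c "
from h import *
go(*towld([35,172,48]),1.4953-1.6); from rig import env; print(env.observe()['torque'])"; done
```

```text
t 46.53 tcp [0.5938 0.332  0.0509] shift [0.0004 0.0002 0.0029] turn -0.016 closing 3.021 tilt [ 0.001 -0.    -1.   ] q6 -0.86 w 0.0126 F [-2.4  0.3  5.8]
[0.00348101 0.72467525 0.78202232]
t 46.78 tcp [0.5938 0.332  0.051 ] shift [0.0003 0.0002 0.003 ] turn -0.045 closing 2.992 tilt [ 0.001 -0.001 -1.   ] q6 -0.89 w 0.0131 F [-2.2 -0.8  6.2]
[0.00939922 0.79543909 1.55564754]
t 47.03 tcp [0.5938 0.332  0.051 ] shift [0.0004 0.0002 0.003 ] turn -0.073 closing 2.964 tilt [ 0.001 -0.001 -1.   ] q6 -0.92 w 0.0128 F [-1.3 -0.8  5.5]
[-0.07624417  0.73665486  2.07595461]
```

The stop is reached (2 Nm at 1.6 rad). Next I'll release the knob and go to the switch.

```bash
echo '[0,0,0,0,0,0,0,0,0,0,0,0,0,0,0,0]' | python3 steer.py .04 | egrep 'width'
echo '[0,0,-4,0,0,0,-6,0,0,0,-7,0,0,0,-7,0,0,0,-7,0]' | python3 steer.py | egrep 'pos|wrist|gripper_f'
echo '[0,0,0,-0.365,0,0,0,0,0,0,0,0,0,0,0,0,0,0,0,0]' | python3 steer.py 0 | egrep 'pos|wrist|gripper_f'
python3 - <<'E'
from h import *
go(*towld([-128,172,200]),1.4953-1.571)
f=cam('side','s22');H=hsv(f);Q=tostand(cloud(f));m=((H[...,0]<8)|(H[...,0]>172))&(H[...,1]>150)
for c,st,mm in blobs(m,10): print(c.round(0),st[4],np.nanmedian(Q[mm],0).round(1))
E
```

```text
gripper_width: 0.0398
ee_pos: [0.5934, 0.3315, 0.2066]
wrist_force: [1.3, 0.7, 0.5]
gripper_force: 0.0
ee_pos: [0.5931, 0.3314, 0.2034]
wrist_force: [1.0, 0.3, -0.0]
gripper_force: 0.0
t 48.20 tcp [0.5931 0.3314 0.2034] shift [0.0055 0.1624 0.0038] turn -0.036 closing 3.030 tilt [-0.003 -0.002 -1.   ] q6 -0.85 w -0.0001 F [ 1.   0.3 -0. ]
[181. 144.] 31 [-80.2 163.2 127.7]
[191. 227.] 157 [-173.7 -161.5   59.9]
```

Converted, 0.033 m is 6.6, 0.032 m is 6.4, -0.036 rad is -0.18.

```bash
echo '[1.1,6.4,0,-0.18,0,6.6,0,0,0,6.6,0,0,0,6.6,0,0,0,6.4,0,0]' | python3 steer.py | egrep 'pos|wrist'
echo '[0,0,6,0,0,0,7,0,0,0,6,0,0,0,0,0,0,0,0,0]' | python3 steer.py | egrep 'pos|wrist'
echo '[0,0,0,0,0,0,0,0,0,0,0,0]' | python3 steer.py | egrep 'pos|wrist'
python3 - <<'E'
from h import *
from rig import env
print(tostand(env.observe()['ee_pos']))
go(*towld([-45,172,105]),1.4953-1.571)
E
```

```text
ee_pos: [0.4289, 0.339, 0.2044]
wrist_force: [0.1, 1.0, 1.2]
ee_pos: [0.4301, 0.3385, 0.1092]
wrist_force: [0.7, 0.8, 0.6]
ee_pos: [0.4316, 0.3404, 0.1121]
wrist_force: [0.1, -1.1, 0.6]
[-127.18809724  168.49449846  112.10634478]
t 49.33 tcp [0.4316 0.3404 0.1121] shift [-0.0034 -0.0822  0.0073] turn 0.002 closing 3.067 tilt [ 0.002  0.003 -1.   ] q6 -1.03 w 0.0002 F [ 0.1 -1.1  0.6]
```

Converted, 0.007 m is 1.4, -0.0034 m is -0.68.

```bash
echo '[-0.68,0,1.4,0,0,-2.4,0,0,0,-2.4,0,0,0,-2.4,0,0,0,-2.4,0,0]' | python3 steer.py | egrep 'pos|wrist'
echo '[0,-2,0,0,0,-2,0,0,0,-1.6,0,0,0,0,0,0,0,0,0,0]' | python3 steer.py | egrep 'pos|wrist'
python3 - <<'E'
from h import *
from rig import env
print(tostand(env.observe()['ee_pos']))
f=cam('side','s23');H=hsv(f);Q=tostand(cloud(f));m=((H[...,0]<8)|(H[...,0]>172))&(H[...,1]>150)
for c,st,mm in blobs(m,10): print(c.round(0),st[4],np.nanmedian(Q[mm],0).round(1))
E
```

```text
ee_pos: [0.4801, 0.3393, 0.1033]
wrist_force: [-1.9, -0.8, 1.1]
ee_pos: [0.5071, 0.3371, 0.1029]
wrist_force: [0.7, 0.6, 0.4]
[-51.67482849 170.86192435 102.86958231]
[197. 140.] 27 [-28.2 163.1 128.2]
[191. 227.] 171 [-173.2 -159.    60. ]
```

Ball now at about x = −30. I'll push on until it resists.

Converted, -0.006 m is -1.2, -0.004 m is -0.8.

```bash
echo '[0,-1.2,0,0,0,-0.8,0,0,0,0,0,0,0,0,0,0]' | python3 steer.py | egrep 'pos|wrist'
echo '[0,-0.8,0,0,0,0,0,0,0,0,0,0]' | python3 steer.py | egrep 'pos|wrist'
echo '[0,-0.8,0,0,0,0,0,0,0,0,0,0]' | python3 steer.py | egrep 'pos|wrist'
python3 - <<'E'
from h import *
from rig import env
print(tostand(env.observe()['ee_pos']))
f=cam('side','s24');H=hsv(f);Q=tostand(cloud(f));m=((H[...,0]<8)|(H[...,0]>172))&(H[...,1]>150)
for c,st,mm in blobs(m,10): print(c.round(0),st[4],np.nanmedian(Q[mm],0).round(1))
E
```

```text
ee_pos: [0.5168, 0.3366, 0.1032]
wrist_force: [-0.6, 0.8, 0.1]
ee_pos: [0.5187, 0.3363, 0.1029]
wrist_force: [-6.8, -0.3, 2.3]
ee_pos: [0.5192, 0.3362, 0.1028]
wrist_force: [-19.9, 1.8, 10.3]
[-39.46619422 170.93279025 102.77723226]
[199. 140.] 27 [-19.6 163.1 124.1]
[191. 227.] 171 [-173.3 -159.8   59.9]
```

At the stop with 20 N. I'll back off, lift clear and check everything.

Converted, 0.03 m is 6, 0.025 m is 5.

```bash
echo '[0,4,0,0,0,5,0,0,0,6,0,0,0,6,0,0,0,4,-4,0]' | python3 steer.py | egrep 'pos|wrist'
echo '[0,4,-6,0,-4,2,-7,0,-7,0,-4,0,-7,0,0,0,0,0,0,0]' | python3 steer.py | egrep 'pos|wrist'
python3 - <<'E'
from h import *
f=cam('side','s25');H=hsv(f);Q=tostand(cloud(f));m=((H[...,0]<8)|(H[...,0]>172))&(H[...,1]>150)
for c,st,mm in blobs(m,10): print(c.round(0),st[4],np.nanmedian(Q[mm],0).round(1))
prof(f,-106,-90); prof(f,-30,-14)
f=cam('top','t6');P=cloud(f);Q=tostand(P);H=hsv(f)
m=(Q[...,2]>68)&(Q[...,2]<80)&(abs(Q[...,1]-172)<30)&(abs(Q[...,0]-35)<30)
q=Q[m][:,:2];w,V=np.linalg.eigh(np.cov(q.T));print("knob",len(q),q.mean(0).round(1),np.degrees(np.arctan2(V[1,1],V[0,1])).round(1),np.sqrt(w*12).round(1))
m=((H[...,0]<8)|(H[...,0]>172))&(H[...,1]>150)
for c,st,mm in blobs(m,10): print("red",c.round(0),st[4],np.nanmedian(Q[mm],0).round(1))
print("bottle",P[151,278],P[150,279])
for x,y in((-80,-100),(-80,0),(-80,100),(-45,100),(-5,100),(-5,60)):
    u,v=proj(f,towld([x,y,20]))[0].round().astype(int);print((x,y),np.nanmedian(Q[v-1:v+2,u-1:u+2,2]).round(1),end=' ')
E
```

```text
ee_pos: [0.3961, 0.3433, 0.1199]
wrist_force: [-0.3, 0.7, 0.3]
ee_pos: [0.3768, 0.4423, 0.2088]
wrist_force: [-0.1, -1.7, -2.0]
[200. 140.] 28 [-18.8 163.5 124.8]
[191. 227.] 157 [-173.8 -161.2   59.8]
-60 8 [18. 20. 32.] | -55 4 [19. 21. 21.] | -50 6 [17. 19. 21.] | -45 5 [19. 21. 22.] | -40 6 [19. 20. 22.] | -35 12 [19. 26. 30.] | -30 7 [29. 31. 38.] | -25 11 [24. 38. 41.] | -20 13 [26. 41. 45.] | -15 15 [19. 45. 51.] | -10 10 [19. 50. 54.] | -5 14 [20. 54. 58.] | 0 10 [18. 40. 61.] | 5 9 [19. 55. 58.] | 10 11 [35. 60. 63.] | 15 17 [11. 19. 64.] | 20 16 [19. 66. 69.] | 25 14 [19. 70. 75.] | 30 13 [20. 74. 78.] | 35 13 [19. 77. 81.] | 40 22 [19. 83. 94.] | 45 21 [ 18.  94. 100.] | 50 10 [ 19.  96. 103.] | 55 16 [ 17. 101. 106.] | 60 21 [ 19. 105. 110.] | 65 15 [ 20. 113. 117.] | 70 6 [ 20. 108. 115.] | 75 9 [107. 114. 116.] | 80 1 [109. 109. 109.] | 90 6 [18. 20. 21.] | 95 1 [19. 19. 19.] | 
-60 2 [59. 60. 60.] | -55 2 [19. 21. 22.] | -50 6 [18. 20. 23.] | -45 6 [20. 21. 22.] | -40 5 [18. 19. 22.] | -35 10 [21. 25. 32.] | -30 4 [30. 31. 34.] | -25 10 [32. 38. 41.] | -20 12 [32. 40. 46.] | -15 13 [31. 45. 50.] | -10 8 [29. 49. 52.] | -5 10 [47. 53. 56.] | 0 7 [30. 56. 59.] | 5 6 [55. 57. 59.] | 10 7 [56. 59. 61.] | 15 6 [61. 63. 66.] | 20 7 [66. 67. 70.] | 25 5 [71. 72. 74.] | 30 6 [73. 76. 80.] | 35 6 [76. 80. 82.] | 40 12 [83. 87. 94.] | 45 11 [90. 96. 99.] | 50 9 [ 94. 100. 102.] | 55 12 [ 96. 105. 108.] | 60 11 [ 98. 108. 113.] | 65 9 [104. 113. 116.] | 70 7 [107. 114. 116.] | 75 6 [112. 114. 115.] | 80 2 [106. 110. 113.] | 90 1 [17. 17. 17.] | 
knob 86 [ 34.3 171.5] 88.2 [14.  41.3]
red [116. 197.] 79 [-15.1 168.6 128.3]
red [242. 271.] 216 [-171.  -152.2   61.5]
bottle [ 0.66813563 -0.06620355  0.09337668] [nan nan nan]
(-80, -100) 21.2 (-80, 0) 20.4 (-80, 100) 23.1 (-45, 100) 21.5 (-5, 100) 21.2 (-5, 60) 21.1
```

```bash
echo '[0,0,0,0,0,0,0,0,0,0,0,0]' | python3 steer.py | egrep 'time'; python3 -c "
from rig import env
print(env.hand_in())"
```

```text
time: 52.28
the job is handed in; nothing more can be done
None
```

The job is handed in at 52 s: in my last camera check the ledge was flat on its pins, both trays present leaned on the rail behind the lip, the timer was at its stop, the switch was fully over, and the amber bottle was still in place.

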